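# Activate a test cartridge in the bench press

### The job

Fetch the notched test cartridge from the storage rack and lay it flat and fully down in the nest of the activation press, notched end towards the push slide without dropping it (the rack leaves only its ends free for the fingers and the nest only its long sides, so put it down on the table on the way and take it again the other way). Swing the keeper bar shut over it until it snaps into its catch, and only then push the sprung slide all the way in, which drives the cartridge's recessed pin home, and let the slide spring back. Leave the cartridge clamped in the press, and the plain blank and the other things where they are.

Things in the scene. Friction and masses are not known exactly. Their poses are not given: they have to be found in the camera images.
- cartridge: The test cartridge: loose white plastic block 64 x 36 x 16 mm (its x, y, z), about 60 g, origin at the centre of its underside. A notch 14 mm wide, 8 mm deep, open at the top, is cut into the middle of its -x end; a steel pin stands recessed in it. The grey window on top lies towards its plain +x end. At the start it lies flat in an outer lane of the rack, long axis along the lane.
- port_end (a point): Middle of the cartridge's notched end face (its -x end), 32 mm from its centre and 8 mm above its underside.
- rupture_pin (a joint): Recessed steel pin in the cartridge's notch, 6 mm in diameter, 10 mm above the cartridge's underside: 0 = standing out (its tip 2 mm inside the end face, where flat fingers cannot reach it), 0.006 m = driven home. It moves at about 3 N and stays where it is pushed.
- blank: Plain white blank in the rack's other outer lane: the same 64 x 36 mm, no notch, two raised ridges across its top (20 mm high in all). Not to be used. Origin at the centre of its underside.
- rack: Fixed grey storage rack 58 x 145 x 30 mm (its x, y, z), origin under its centre. Three lanes along its x, centres at y = -46, 0, +46 mm, floor 12 mm high. The 7 mm ribs between them stand 2 mm above a cartridge's top and 1.5 mm from its long sides, so it cannot be taken by these; its ends stick out 3 mm beyond the rack, free down to the table.
- press: Fixed activation press, origin at table height under the nest's centre, +x = the way the slide is pushed. Grey base plate x -80 to +56, y -50 to +50 mm, top 10 mm high. The slide's bearing block (32 mm high) lies at x -72 to -48, y within 16 mm. Beside the nest's long sides the space from x = -16 to +21 mm is free for fingers down to the plate.
- nest (a point): Centre of the nest's floor, 16 mm above the table, axes as the press: the seated cartridge has its origin here, its +x along the press's +x (notch towards -x). Flared guides at its corners and front (32 mm high, 2 mm play round the cartridge; a gap for the slide's nose in front). A tall back stop stands at x = +34 mm; above 28 mm it leans back, to x = +41 mm at its top 46 mm high.
- bar_pivot (a point): Upright axis of the keeper bar, at x = -27, y = -34 mm of the press. The bar's catch stands opposite, round x = -27, y = +33 mm; its lip reaches 41 mm high.
- keeper_bar (a joint): Flat steel bar swinging level about bar_pivot, top 43 mm high. 0 = shut against a stop, pointing to the press's +y over the cartridge's notched end, held by a sprung ball catch (about 9 N at the handle from 0.12 to 0.07 rad, then it snaps to 0). Grows anticlockwise from above: at 1.57 it points to the press's -x. Starts open at 1.3 to 2.0, end stop 2.2; light friction, stays where left.
- bar_handle (a point): Middle of the keeper bar's upright black handle, a rod 12 mm in diameter standing from 43 to 67 mm above the table, 52 mm from the pivot; it may be pushed from the side or pinched.
- push_slide (a joint): Sprung push slide: 0 = out, 0.017 m = fully in. Spring 2.6 N at rest to 7 N fully in, and about 3 N more while it drives the pin. It springs back by itself.
- slide_face (a point): Centre of the outer face of the slide's black round push knob (28 mm in diameter, 12 mm thick), 26 mm above the table and 116 mm from the nest's centre on the press's -x side when out; push it along the press's +x. Nothing stands under the knob.
- vial_1: Small vial lying on the table between rack and press, 13 x 41 x 15 mm, loose; leave it. Origin at the centre of its underside. On the robot's side of it the table is always clear for putting the cartridge down (at least 10 x 10 cm round x = 0.445, y = 0.065 m).
- dropper_bottle: Dropper bottle standing behind the rack, 27 mm in diameter, 60 mm high, loose; leave it. Origin at the centre of its underside.
Not all that is in view belongs to the job. Leave any red or yellow look-alike of the cartridge alone.

How it is judged:
On the way, in this order (a step that is already met when the one before it is completed fails the run):
1. the cartridge lies fully down in the nest, notched end towards the slide, let go, with the bar still open (x of cartridge in the frame of nest between -0.004 and 0.004 m and y of cartridge in the frame of nest between -0.004 and 0.004 m and z of cartridge in the frame of nest below 0.0015 m and angle between cartridge's own z axis and vertical below 0.06 rad and x of port_end in the frame of nest below -0.025 m and contact force between the fingers and cartridge below 0.1 N and value of joint keeper_bar above 0.5 rad), for 0.2 s.
2. the keeper bar is shut in its catch over the seated cartridge, the slide not yet pushed (x of cartridge in the frame of nest between -0.004 and 0.004 m and y of cartridge in the frame of nest between -0.004 and 0.004 m and z of cartridge in the frame of nest below 0.0015 m and angle between cartridge's own z axis and vertical below 0.06 rad and x of port_end in the frame of nest below -0.025 m and value of joint keeper_bar below 0.04 rad and value of joint push_slide below 0.003 m), for 0.2 s.
3. the slide is fully in and the pin is driven home (x of cartridge in the frame of nest between -0.004 and 0.004 m and y of cartridge in the frame of nest between -0.004 and 0.004 m and z of cartridge in the frame of nest below 0.0015 m and angle between cartridge's own z axis and vertical below 0.06 rad and x of port_end in the frame of nest below -0.025 m and value of joint keeper_bar below 0.04 rad and value of joint push_slide above 0.0155 m and value of joint rupture_pin above 0.0045 m), for 0.05 s.
At the end, for the whole second after the job is handed in: The cartridge lies at rest in the nest, within 4 mm of its centre and 1.5 mm of its floor, notched end towards the slide; the keeper bar is shut in its catch (below 0.04 rad); the pin is driven in by at least 4.5 of its 6 mm; the slide is back out (below 1.5 mm) (x of cartridge in the frame of nest between -0.004 and 0.004 m and y of cartridge in the frame of nest between -0.004 and 0.004 m and z of cartridge in the frame of nest below 0.0015 m and angle between cartridge's own z axis and vertical below 0.06 rad and x of port_end in the frame of nest below -0.025 m and value of joint keeper_bar below 0.04 rad and value of joint rupture_pin above 0.0045 m and value of joint push_slide below 0.0015 m and linear speed of cartridge below 0.02 m/s); the robot touches nothing.
It fails at once if the pin is driven while the keeper bar is not shut (value of joint rupture_pin above 0.003 m and value of joint keeper_bar above 0.15 rad).
It fails at once if the blank is taken out of its lane (distance of blank from where it was at the start of the episode above 0.03 m).
It fails at once if the loose vial or the dropper bottle is knocked away (distance of any of vial_1, dropper_bottle from where it was at the start of the episode above 0.03 m).
It fails at once if the cartridge is dropped into the nest: let go over it more than 8 mm above its floor (horizontal distance between cartridge and nest below 0.03 m and z of cartridge in the frame of nest above 0.008 m and contact force between the fingers and cartridge below 0.05 N).
It also fails if it takes over 62 s, if anything falls off the work surface, if the arm or the gripper's body presses on something with over 40 N, if the wrist force passes 120 N, or if a joint passes its speed limit or range.

### The arm

A 7-joint arm with a two-finger parallel gripper is mounted at the origin on a cart in front of the work surface, level with it; the furniture and walls round the work are solid. World frame = base frame: x ahead of the robot, y to its left, z up, the work surface at z = 0. Lengths are in m, angles in rad, forces in N, time in s.
With the tool pointing down it reaches from about 0.425 to 0.875 m from the base axis. Payload 8.4 kg.
Tool frame: the origin (TCP) lies midway between the tips of the shut fingers; the grasp point (between the pads) lies 19 mm behind it; y points along the fingers, x is the direction in which the jaws open and shut, and the axes are right-handed (so a half turn about y gives the same grasp; the last joint's range is limited). The gripper opens to 85 mm and grips with 20 to 120 N. Pads are 22 mm wide; open, the fingers measure 114 mm over their backs; the gripper's body (76 mm by 85 mm) begins 54 mm behind the grasp point. The pads swing forward as they close: fully open they stand 13 mm farther back than shut.
Start: joints at [1.009, 0.333, 0.04, 1.465, -0.013, 1.343, -0.059], TCP at [0.29, -0.582, 0.231] pointing down, gripper open.
Joint ranges: [-2.58, 2.58], [-0.38, 2.09], [-1.3, 1.39], [0.25, 2.4], [-1.5, 4.64], [0.08, 2.09], [-2.65, 2.65]. Speed limits (rad/s): [2.22, 2.22, 2.79, 2.79, 3.14, 3.14, 3.14].

### API

Orientations are given as a unit quaternion [w, x, y, z].
In Python, from rig import sensors, get_image, get_calibration, job, models gives the robot as it stands.
- The arm moves only by the tool apply_moves, never from a script. Its argument "steps" is a list of rows, each an object with "offset": the shift along the tool's x, y, z in m, a list of three; "rot": the turn, a rotation vector about the tool's x, y, z in rad, a list of three; "jaw": the gripper's target within -1 to 1 (fully open at 1, half-way at 0, shut at -1). In form: [{"offset": [x, y, z], "rot": [wx, wy, wz], "jaw": jaw}, ...]. A call has 1 to 5 rows; each row is the pose to reach, as a shift and turn from the pose commanded when the call began, along the tool's axes at that moment; what a row does not reach only later rows make up. A row lasts 1/10 s, in which the tool goes at most 50 mm and 8.59 degrees, less where a joint would pass 70% of its speed; a pose out of reach is approached as far as the arm can. A call with a gripper value outside its range is refused whole. The fingers move at their own pace and stop on an object; "grip_force" is the grip in N (left out, the last holds). Time passes only in rows, so rows that repeat a pose let the fingers close. It gives the time, the measured TCP pose, the force and the opening at its end, in the units of the state.
- sensors.get_state(): the state, without advancing time (a new reading comes with each control period).
- get_image(name): name is "scene" or "top" or "wrist"; returns the picture (400x640x3 uint8, red, green, blue); there is no depth.
- get_calibration(name): a dict with "fx", "fy", "cx", "cy" (pixels), "position" and "attitude" of the camera in the world; the wrist camera has in their place "hand_eye" (4x4, takes a point from camera to tool coordinates, whose origin is the TCP and whose axes are the tool frame's). Camera axes: x right, y down, z forward; pixel columns grow to the right and rows downward; lengths in m; the calibration is good to about 2 mm. A picture is of the moment at which its call begins: read the wrist's pose just before it. get_calibration takes no time and is no camera call.
- job.job_done(): hands the job in, once; it reports no verdict.
Trained networks look in the newest picture that a camera, given by its name, has taken for a name from the list of things; names that differ only in an ending like _2 or _b are one class to them, and where a whole thing is asked for, a point or a joint stands for the part that bears it (a point fixed in the world has none). Each returns a list of dicts, best first, with "conf" (0 to 1); they miss things now and then, are a little off and sometimes report something else, mostly with a low value. They report only what shows in the picture. A call takes as long as a camera call. They do not tell look-alikes from the thing itself.
- models.boxes_of(camera, query): "rect" ([centre column, centre row, width, height] in pixels, round what is visible of it).
The state is a dict: "t": time; "joint_positions": joint angles; "dq": joint speeds; "joint_torque": joint torques, N m; "tcp_pos": TCP position; "tool_rot": TCP orientation; "force": force on the tool from outside, world axes, zero at the start; "moment": the same for the moment, N m; "width": opening from 0.0 (shut) to 1.0 (fully open).
Only numpy, scipy, OpenCV 4.12 (cv2) and the standard library are available. Lean on these libraries where they do the work, as an engineer would, in place of code of your own. Each camera call takes 0.05 s, during which the arm holds its last target. There are 200 camera calls.

## Working session

There is one attempt and no reset: what is moved stays moved. The work goes in short steps, Python scripts to look and compute and a tool call to move; the robot and the scene stay as the last step left them, time stands still between calls to the robot, and variables do not carry over. Pictures are saved under pics/ and viewed, about 8 in all and at most 12, crops included, and the job is handed in when it is done.

Besides the shell and the picture viewer there is one more tool, called after "Emit:" as a command line: name --argument value ..., lists and objects as JSON in quotes. apply_moves: Moves the arm, as the interface text tells. Its arguments: {"type":"object","properties":{"steps":{"type":"array"},"grip_force":{"type":"number"}},"required":["steps"]}

```bash
mkdir -p pics; ls
cat > h.py <<'E'
import numpy as np, cv2
from scipy.spatial.transform import Rotation as R
from rig import sensors, get_image, get_calibration, job, models
def quat(q): return R.from_quat([q[1],q[2],q[3],q[0]])
def cam(name, st=None):
    c=get_calibration(name)
    if 'hand_eye' in c:
        st=st or sensors.get_state(); H=np.array(c['hand_eye']); T=np.eye(4)
        T[:3,:3]=quat(st['tool_rot']).as_matrix(); T[:3,3]=st['tcp_pos']; M=T@H
        return c,M[:3,:3],M[:3,3]
    a=np.array(c['attitude'])
    Rm=a if a.shape==(3,3) else quat(a).as_matrix()
    return c,Rm,np.array(c['position'])
def pix2w(C,u,v,z):
    c,Rm,p=C; d=Rm@np.array([(u-c['cx'])/c['fx'],(v-c['cy'])/c['fy'],1]); return p+d*(z-p[2])/d[2]
def w2pix(C,P):
    c,Rm,p=C; q=Rm.T@(np.asarray(P)-p); return np.array([c['cx']+c['fx']*q[0]/q[2],c['cy']+c['fy']*q[1]/q[2]])
def save(n,im): cv2.imwrite('pics/'+n,cv2.cvtColor(im,cv2.COLOR_RGB2BGR))
E
python3 - <<'E'
from h import *
im=get_image('top'); save('top0.png',im)
s=sensors.get_state(); print(s)
print(get_calibration('top'),get_calibration('wrist'))
C=cam('top')
for q in ['cartridge','blank','rack','press','keeper_bar','bar_handle','push_slide','slide_face','vial_1','dropper_bottle']:
    for d in models.boxes_of('top',q)[:3]:
        r=d['rect']; print(q,round(d['conf'],2),np.round(r),np.round(pix2w(C,r[0],r[1],0.03),3))
im=get_image('scene'); save('sc0.png',im)
E
```

```text
pics
{'t': 0.05, 'joint_positions': array([ 1.00881009,  0.33387818,  0.03986857,  1.46626344, -0.01338301,
        1.3433316 , -0.05850761]), 'dq': array([ 0.00023358, -0.00177859,  0.00035408, -0.00023904, -0.0015266 ,
       -0.00093814,  0.00019222]), 'joint_torque': array([ 2.65457231e-03, -6.60652542e+01,  1.37106277e+00, -4.06893754e+01,
        1.69946736e-02,  9.28215100e-03,  4.12572342e-05]), 'tcp_pos': array([ 0.28995263, -0.58122752,  0.2304462 ]), 'tool_rot': array([ 0.60160008, -0.60107518,  0.37251878, -0.37150469]), 'force': array([ 0.56259252,  0.42836175, -1.10250325]), 'moment': array([-0.04058354, -0.00398331,  0.01955207]), 'width': 1.0035821320894747}
{'fx': 494.84964731632743, 'fy': 494.84964731632743, 'cx': 317.6043000073676, 'cy': 193.42271679492077, 'position': array([0.49737475, 0.06484251, 1.04877493]), 'attitude': array([ 0.03284318, -0.69917626,  0.7131141 , -0.03927047])} {'fx': 355.1026649066194, 'fy': 355.1026649066194, 'cx': 315.74889701543543, 'cy': 194.06896559168214, 'hand_eye': array([[ 9.99999502e-01, -7.21805753e-04, -6.89221726e-04,
         
[... 371 characters left out ...]
[0.591 0.144 0.03 ]
cartridge 0.63 [193. 238.  34.  21.] [0.514 0.312 0.03 ]
blank 0.73 [232. 188.  23.  32.] [0.617 0.231 0.03 ]
blank 0.56 [416. 222.  16.  38.] [ 0.539 -0.147  0.03 ]
blank 0.24 [425. 198.  55.  86.] [ 0.589 -0.168  0.03 ]
rack 0.93 [254. 193.  77.  40.] [0.605 0.185 0.03 ]
press 0.79 [423. 196.  55.  84.] [ 0.592 -0.164  0.03 ]
press 0.6 [276. 197.  23.  32.] [0.595 0.14  0.03 ]
keeper_bar 0.65 [441. 216.  13.  44.] [ 0.551 -0.2    0.03 ]
push_slide 0.61 [416. 219.  14.  30.] [ 0.544 -0.147  0.03 ]
slide_face 0.71 [417. 222.  14.  32.] [ 0.538 -0.149  0.03 ]
vial_1 0.46 [327. 197.  13.  12.] [0.594 0.035 0.03 ]
dropper_bottle 0.52 [208. 131.  14.  13.] [0.736 0.282 0.03 ]
```

Run:
```python
import cv2
a=cv2.imread('pics/top0.png')
save=cv2.resize(a[100:270,160:480],None,fx=2.5,fy=2.5,interpolation=cv2.INTER_CUBIC)
cv2.imwrite('pics/topcrop.png',save)
```

```text
(no output)
```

View pics/topcrop.png

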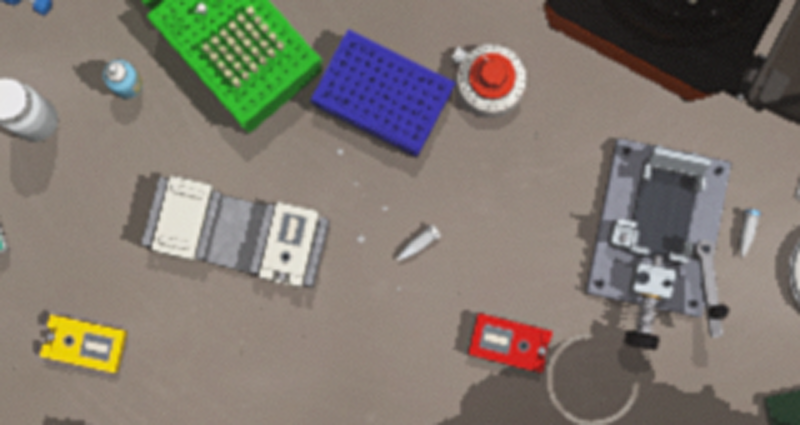

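```bash
cat >> h.py <<'E'
def mk(yaw):  # tool y down, tool x at world yaw
    x=np.array([np.cos(yaw),np.sin(yaw),0]); y=np.array([0,0,-1.]); return R.from_matrix(np.c_[x,y,np.cross(x,y)])
def plan(pos,yaw,st=None):
    st=st or sensors.get_state(); R0=quat(st['tool_rot']); p0=np.array(st['tcp_pos'])
    o=R0.inv().apply(np.array(pos)-p0); r=(R0.inv()*mk(yaw)).as_rotvec()
    print('off',np.round(o,4),'rot',np.round(r,3)); return o,r
def yawnow(st=None):
    st=st or sensors.get_state(); m=quat(st['tool_rot']).as_matrix(); return np.arctan2(m[1,0],m[0,0]),m
E
python3 - <<'E'
from h import *
print(yawnow()); C=cam('top')
f=lambda u,v,z: print(np.round(pix2w(C,160+u/2.5,100+v/2.5,z),3))
f(293,243,.028);f(282,278,.02);f(668,210,.016);f(642,335,.026);f(718,310,.067);f(703,245,.043);f(420,243,.01)
plan([.50,-.16,.22],-.2); plan([.50,-.16,.22],-.2+np.pi)
E
```

```text
(np.float64(-1.1080322836453425), array([[ 4.46423135e-01,  3.83562940e-05,  8.94821984e-01],
       [-8.94821984e-01, -2.65205448e-05,  4.46423136e-01],
       [ 4.08543036e-05, -9.99999999e-01,  2.24826703e-05]]))
[0.596 0.138 0.028]
[0.567 0.148 0.02 ]
[ 0.619 -0.177  0.016]
[ 0.514 -0.149  0.026]
[ 0.532 -0.201  0.067]
[ 0.586 -0.198  0.043]
[0.595 0.033 0.01 ]
off [-0.2836  0.0114  0.376 ] rot [-0.    -0.908  0.   ]
off [-0.2836  0.0114  0.376 ] rot [-0.     2.234 -0.   ]
```

View pics/sc0.png

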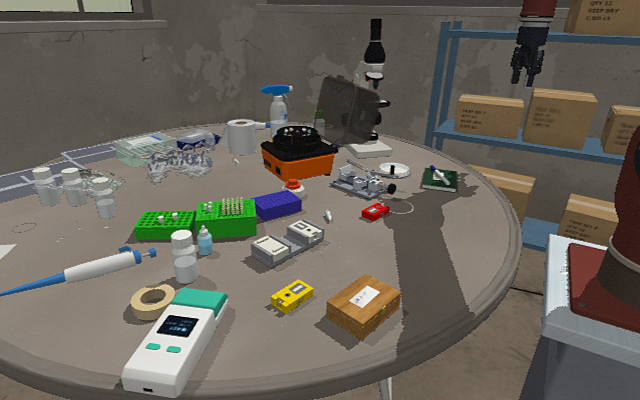

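Run:
```python
from h import *
plan([.59,-.165,.22],-1.77)
```

```text
off [-0.239   0.0114  0.4543] rot [-0.     0.662  0.   ]
```

Emit:
apply_moves --steps '[{"offset":[-0.024,0,0.045],"rot":[0,0,0],"jaw":1},{"offset":[-0.048,0,0.09],"rot":[0,0,0],"jaw":1},{"offset":[-0.072,0,0.135],"rot":[0,0,0],"jaw":1},{"offset":[-0.096,0,0.18],"rot":[0,0,0],"jaw":1},{"offset":[-0.12,0,0.227],"rot":[0,0,0],"jaw":1}]'

```text
t: 1.1
tcp_pos: [0.4365, -0.3766, 0.2317]
tool_rot: [-0.601, 0.601, -0.372, 0.372]
force: [1.0, -0.7, -0.9]
width: 1.004
```

Emit:
apply_moves --steps '[{"offset":[-0.12,0.011,0.227],"rot":[0,0,0],"jaw":1},{"offset":[-0.12,0.011,0.227],"rot":[0,0,0],"jaw":1},{"offset":[-0.12,0.011,0.227],"rot":[0,0,0],"jaw":1},{"offset":[-0.12,0.011,0.227],"rot":[0,0,0],"jaw":1},{"offset":[-0.12,0.011,0.227],"rot":[0,0,0],"jaw":1}]'

```text
t: 1.6
tcp_pos: [0.5821, -0.1736, 0.2209]
tool_rot: [0.601, -0.601, 0.372, -0.372]
force: [0.1, -0.7, -0.6]
width: 0.998
```

Emit:
apply_moves --steps '[{"offset":[0,0,0],"rot":[0,0.662,0],"jaw":1},{"offset":[0,0,0],"rot":[0,0.662,0],"jaw":1},{"offset":[0,0,0],"rot":[0,0.662,0],"jaw":1},{"offset":[0,0,0],"rot":[0,0.662,0],"jaw":1},{"offset":[0,0,0],"rot":[0,0.662,0],"jaw":1}]'

```text
t: 2.1
tcp_pos: [0.5812, -0.1753, 0.2207]
tool_rot: [-0.446, 0.446, -0.548, 0.549]
force: [0.1, 0.9, -0.4]
width: 1.0
```

Run:
```python
from h import *
s=sensors.get_state(); im=get_image('wrist'); save('w1.png',im)
print(s['t'],s['tcp_pos'],yawnow(s)[0],s['joint_positions'].round(2))
C=cam('wrist',s)
for q,z in [('press',.01),('keeper_bar',.043),('bar_handle',.055),('push_slide',.026),('slide_face',.026)]:
    for d in models.boxes_of('wrist',q)[:2]:
        r=d['rect']; print(q,round(d['conf'],2),np.round(r),np.round(pix2w(C,r[0],r[1],z),3))
```

```text
2.1 [ 0.58121538 -0.17529435  0.22068475] -1.7757010604370713 [ 0.37  0.26 -0.18  1.58  0.05  1.3  -1.59]
press 0.57 [310. 156. 113. 187.] [ 0.59  -0.171  0.01 ]
keeper_bar 0.71 [347. 196.  33.  81.] [ 0.55  -0.199  0.043]
keeper_bar 0.71 [118. 187.  29.  32.] [0.604 0.01  0.043]
bar_handle 0.46 [ 12. 212.  24.  59.] [0.603 0.107 0.055]
push_slide 0.91 [304. 210.  27.  79.] [ 0.54  -0.154  0.026]
slide_face 0.73 [303. 212.  30.  76.] [ 0.538 -0.153  0.026]
```

View pics/w1.png

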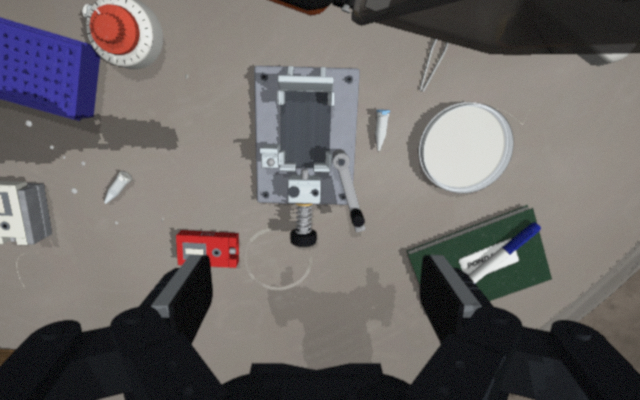

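```bash
cat > press.py <<'E'
from h import *
from scipy.optimize import least_squares
def W(p,q): c,s=np.cos(p[2]),np.sin(p[2]); return np.array([p[0]+c*q[0]-s*q[1],p[1]+s*q[0]+c*q[1],q[2]])
def fit(C,obs,p0):
    f=lambda p: np.concatenate([w2pix(C,W(p,q))-u for q,u in obs])
    r=least_squares(f,p0,loss='soft_l1'); return r.x,r.fun
E
python3 - <<'E'
from press import *
st={'tool_rot':[-0.446,0.446,-0.548,0.549],'tcp_pos':[0.58121538,-0.17529435,0.22068475]}
C=cam('wrist',sensors.get_state())
obs=[((.056,.05,.01),(256,67)),((.056,-.05,.01),(358,67)),((-.08,.05,.01),(258,203)),((-.08,-.05,.01),(361,203)),((-.027,-.034,.043),(340,159))]
p,r=fit(C,obs,[.61,-.17,-.2]); print(p,r.round(1))
im=cv2.imread('pics/w1.png'); 
k=4; x0,y0=225,45; cr=cv2.resize(im[y0:y0+145+70,x0:x0+170],None,fx=k,fy=k,interpolation=cv2.INTER_CUBIC)[:,:]
def dr(q,col):
    u=w2pix(C,W(p,q)); cv2.circle(cr,tuple(((u-[x0,y0]+.5)*k).astype(int)),3,col,-1)
for x in (-.08,.056):
    for y in (-.05,.05): dr((x,y,.01),(0,0,255))
dr((-.027,-.034,.043),(0,255,0)); dr((-.116,0,.04),(255,0,255)); dr((-.104,0,.04),(255,0,255))
for y in(-.016,.016):
    for x in(-.072,-.048): dr((x,y,.032),(255,255,0))
dr((.034,0,.016),(0,255,255)); dr((.034,.018,.016),(0,255,255)); dr((.034,-.018,.016),(0,255,255)); dr((.041,0,.046),(0,165,255))
dr((-.034,.018,.016),(0,255,255)); dr((-.034,-.018,.016),(0,255,255))
cr=cr[:600]; cv2.imwrite('pics/w1c.png',cr[:, :]); print(cr.shape)
E
```

```text
[ 0.61926635 -0.1729852  -0.198537  ] [-4.  -1.   0.5 -1.   0.7  0.5 -7.   0.5  2.   1. ]
(600, 680, 3)
```

View pics/w1c.png

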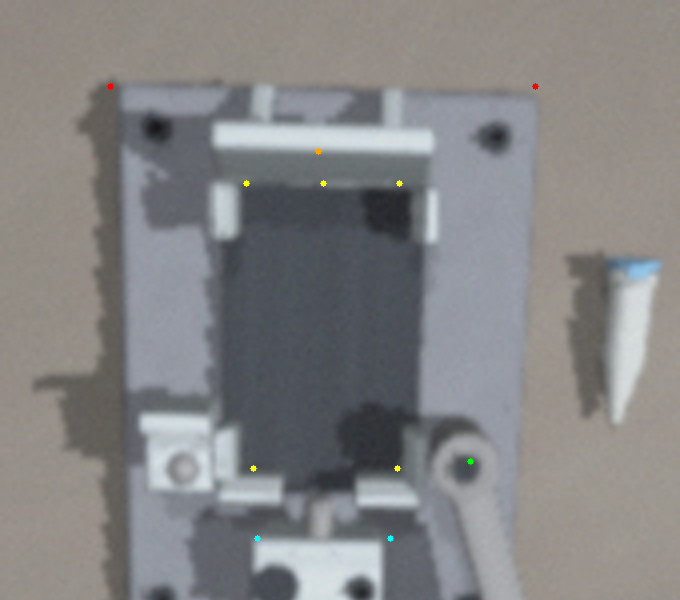

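Run:
```python
from press import *
C=cam('wrist',sensors.get_state())
obs=[((.056,.05,.01),(255.2,66.5)),((.056,-.05,.01),(359,69)),((-.08,.05,.01),(258,203)),((-.027,-.034,.043),(340.7,161)),((-.048,.016,.032),(288.5,180.5)),((-.048,-.016,.032),(320.2,180.5))]
p,r=fit(C,obs,[.61,-.17,-.2]); print(p,r.round(1))
im=cv2.imread('pics/w1.png'); 
k=4; x0,y0=225,55; cr=cv2.resize(im[y0:y0+200,x0:x0+160],None,fx=k,fy=k,interpolation=cv2.INTER_CUBIC)
def dr(q,col):
    u=w2pix(C,W(p,q)); cv2.circle(cr,tuple(((u-[x0,y0]+.5)*k).astype(int)),2,col,-1)
for x in (-.08,.056):
    for y in (-.05,.05): dr((x,y,.01),(0,0,255))
dr((-.027,-.034,.043),(0,255,0)); 
for x in (-.104,-.116):
  for a in np.linspace(0,np.pi*2,9): dr((x,.014*np.cos(a),.026+.014*np.sin(a)),(255,0,255))
for y in(-.016,.016):
    for x in(-.072,-.048): dr((x,y,.032),(255,255,0))
for x in (-.034,.034):
  for y in (-.02,0,.02): dr((x,y,.016),(0,255,255))
for t in (1.5,1.6,1.7,1.8,1.9,2.0):
  for z,c in ((.043,(0,255,0)),(.067,(0,128,255))): dr((-.027-.052*np.sin(t),-.034+.052*np.cos(t),z),c)
cv2.imwrite('pics/w1d.png',cr[100:700]); print(cr.shape)
```

```text
[ 0.61811022 -0.1728467  -0.21921778] [-1.8 -0.3  0.7 -0.5 -0.8  0.6  0.8  1.  -0.5 -0.5  0.9  0.2]
(800, 640, 3)
```

View pics/w1d.png

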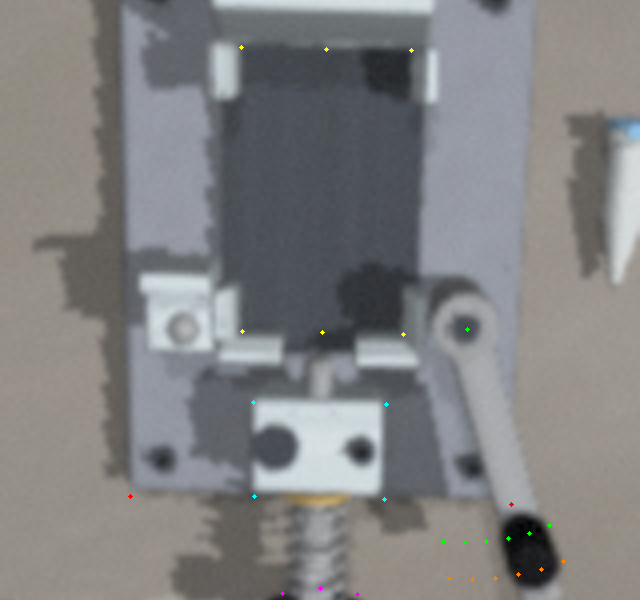

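Emit:
apply_moves --steps '[{"offset":[-0.048,0.005,-0.009],"rot":[0,-0.148,0],"jaw":1},{"offset":[-0.096,0.01,-0.018],"rot":[0,-0.296,0],"jaw":1},{"offset":[-0.144,0.02,-0.027],"rot":[0,-0.444,0],"jaw":1},{"offset":[-0.19,0.03,-0.035],"rot":[0,-0.592,0],"jaw":1},{"offset":[-0.235,0.04,-0.042],"rot":[0,-0.74,0],"jaw":1}]'

```text
t: 2.9
tcp_pos: [0.5863, 0.0653, 0.1806]
tool_rot: [0.617, -0.617, 0.346, -0.346]
force: [0.3, 0.2, 0.4]
width: 1.001
```

Run:
```python
from h import *
plan([.59,.145,.16],-.21)
```

```text
off [-0.0661  0.0206  0.0447] rot [-0.    -0.813  0.001]
```

Emit:
apply_moves --steps '[{"offset":[-0.02,0.005,0.012],"rot":[0,-0.148,0],"jaw":1},{"offset":[-0.04,0.01,0.025],"rot":[0,-0.296,0],"jaw":1},{"offset":[-0.066,0.02,0.045],"rot":[0,-0.444,0],"jaw":1},{"offset":[-0.066,0.02,0.045],"rot":[0,-0.592,0],"jaw":1},{"offset":[-0.066,0.02,0.045],"rot":[0,-0.74,0],"jaw":1}]'

```text
t: 3.4
tcp_pos: [0.5907, 0.1446, 0.1602]
tool_rot: [0.7, -0.7, 0.099, -0.099]
force: [0.5, 0.3, 0.1]
width: 0.997
```

Emit:
apply_moves --steps '[{"offset":[0,0,0],"rot":[0,-0.07,0],"jaw":1},{"offset":[0,0,0],"rot":[0,-0.07,0],"jaw":1}]'

```text
t: 3.6
tcp_pos: [0.5912, 0.143, 0.1606]
tool_rot: [0.703, -0.703, 0.077, -0.077]
force: [0.4, 0.3, 0.7]
width: 0.997
```

Run:
```python
from h import *
s=sensors.get_state(); im=get_image('wrist'); save('w2.png',im)
print(s['t'],s['tcp_pos'],yawnow(s)[0],s['joint_positions'].round(2))
C=cam('wrist',s)
for q,z in [('cartridge',.028),('rack',.015),('vial_1',.01)]:
    for d in models.boxes_of('wrist',q)[:2]:
        r=d['rect']; print(q,round(d['conf'],2),np.round(r),np.round(pix2w(C,r[0],r[1],z),3))
cv2.imwrite('pics/w2b.png',cv2.resize(cv2.cvtColor(im,cv2.COLOR_RGB2BGR)[40:280,160:480],None,fx=2.5,fy=2.5,interpolation=cv2.INTER_CUBIC))
```

```text
3.6 [0.59118383 0.14303381 0.16058797] -0.21815181818942517 [ 0.14  0.35 -0.55  1.64  0.19  1.21 -0.68]
cartridge 0.92 [324. 180.  80.  46.] [0.598 0.144 0.028]
cartridge 0.77 [170.  13.  54.  24.] [0.518 0.286 0.028]
rack 0.72 [327. 118.  86. 198.] [0.611 0.19  0.015]
rack 0.43 [287. 181.   2.   5.] [0.568 0.146 0.015]
vial_1 0.89 [348. 286.  35.  34.] [0.598 0.034 0.01 ]
```

View pics/w2b.png

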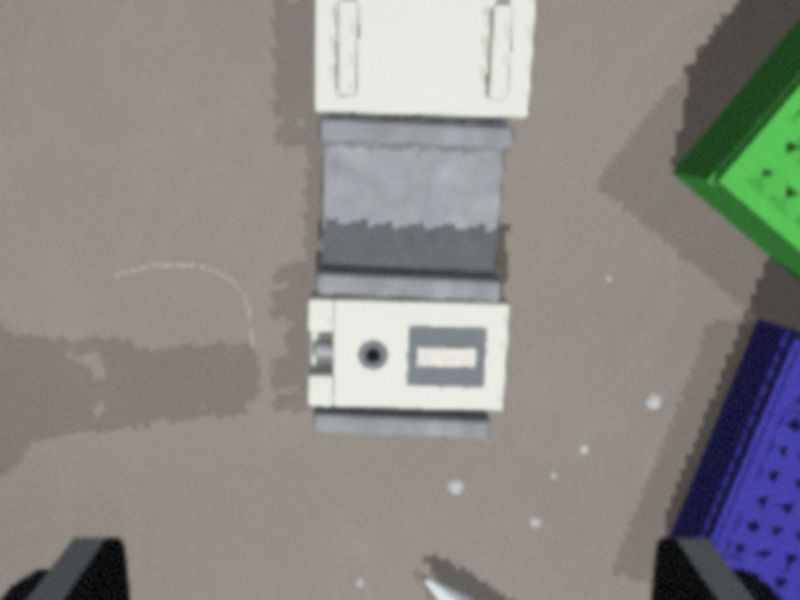

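Run:
```python
from press import *
s=sensors.get_state(); C=cam('wrist',s)
f=lambda u,v:(160+u/2.5-.3,40+v/2.5-.3)
obs=[((-.032,.018,.028),f(310,298)),((.032,.018,.028),f(508,304)),((.032,-.018,.028),f(503,410)),((-.032,-.018,.028),f(308,407))]
p,r=fit(C,obs,[.6,.14,-.2]); print(p.round(4),r.round(1))
plan([p[0],p[1],.05],p[2],s)
plan([p[0],p[1],.006],p[2],s)
```

```text
[ 0.597  0.142 -0.247] [-1.   0.1  0.9 -0.4  0.1  0.5 -0.1 -0.1]
off [0.0059 0.1107 0.0003] rot [-0.     0.025  0.   ]
off [0.0059 0.1547 0.0003] rot [-0.     0.025  0.   ]
```

Emit:
apply_moves --steps '[{"offset":[0.006,0.045,0],"rot":[0,0.025,0],"jaw":1},{"offset":[0.006,0.09,0],"rot":[0,0.025,0],"jaw":1},{"offset":[0.006,0.12,0],"rot":[0,0.025,0],"jaw":1},{"offset":[0.006,0.145,0],"rot":[0,0.025,0],"jaw":1},{"offset":[0.006,0.154,0],"rot":[0,0.025,0],"jaw":1}]'

```text
t: 4.3
tcp_pos: [0.5953, 0.1412, 0.0039]
tool_rot: [-0.701, 0.702, -0.088, 0.085]
force: [0.1, 0.3, -0.7]
width: 0.995
```

Emit:
apply_moves --steps '[{"offset":[0,0,0],"rot":[0,0,0],"jaw":0},{"offset":[0,0,0],"rot":[0,0,0],"jaw":-0.2},{"offset":[0,0,0],"rot":[0,0,0],"jaw":-0.2},{"offset":[0,0,0],"rot":[0,0,0],"jaw":-0.2}]' --grip_force 30

```text
t: 4.7
tcp_pos: [0.5977, 0.1419, 0.0079]
tool_rot: [0.702, -0.702, 0.086, -0.087]
force: [-0.8, -0.6, -0.6]
width: 0.739
```

Run:
```python
from h import *
s=sensors.get_state(); print(s); im=get_image('wrist'); save('w3.png',im)
```

```text
{'t': 4.7, 'joint_positions': array([ 0.09179294,  0.52050842, -0.50077087,  1.75054247,  0.29951991,
        0.94502145, -0.77526409]), 'dq': array([ 0.00049369,  0.00595581,  0.00256939,  0.00595938,  0.00017342,
       -0.00174582, -0.00092259]), 'joint_torque': array([-3.93222389e-02, -6.75199199e+01, -8.79549623e+00, -3.26981986e+01,
        1.11497918e-02, -4.29305277e-03,  4.94512151e-04]), 'tcp_pos': array([0.59772143, 0.14191511, 0.00787583]), 'tool_rot': array([ 0.70196501, -0.70162791,  0.08585849, -0.08713049]), 'force': array([-0.77880973, -0.55744016, -0.62478266]), 'moment': array([ 0.04559497,  0.02743541, -0.01150545]), 'width': 0.7389454825163132}
```

View pics/w3.png

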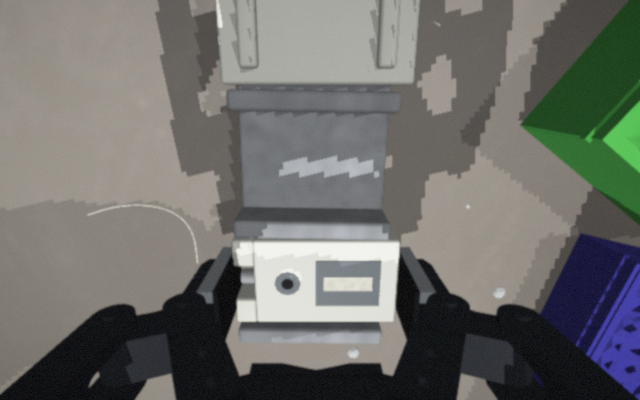

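Emit:
apply_moves --steps '[{"offset":[0,0,0],"rot":[0,0,0],"jaw":-0.5},{"offset":[0,0,0],"rot":[0,0,0],"jaw":-0.5},{"offset":[0,-0.01,0],"rot":[0,0,0],"jaw":-0.5},{"offset":[0,-0.03,0],"rot":[0,0,0],"jaw":-0.5},{"offset":[0,-0.06,0],"rot":[0,0,0],"jaw":-0.5}]' --grip_force 40

```text
t: 5.25
tcp_pos: [0.5957, 0.1414, 0.0663]
tool_rot: [-0.702, 0.702, -0.087, 0.085]
force: [0.3, -0.0, -1.1]
width: 0.737
```

Run:
```python
from h import *
s=sensors.get_state(); print(s['width'],s['tcp_pos'],s['force'])
plan([.475,.075,.05],-.24,s)
```

```text
0.7370395175018468 [0.59572141 0.14143228 0.06634091] [ 0.25312173 -0.04533051 -1.06996475]
off [-0.101   0.0167 -0.0937] rot [ 0.001 -0.005 -0.003]
```

Emit:
apply_moves --steps '[{"offset":[-0.033,0,-0.031],"rot":[0,0,0],"jaw":-0.5},{"offset":[-0.067,0,-0.062],"rot":[0,0,0],"jaw":-0.5},{"offset":[-0.101,0,-0.093],"rot":[0,0,0],"jaw":-0.5},{"offset":[-0.101,0.03,-0.093],"rot":[0,0,0],"jaw":-0.5},{"offset":[-0.101,0.05,-0.093],"rot":[0,0,0],"jaw":-0.5}]'

```text
t: 5.75
tcp_pos: [0.476, 0.0747, 0.0172]
tool_rot: [-0.701, 0.702, -0.086, 0.088]
force: [0.6, 0.4, -0.8]
width: 0.738
```

Emit:
apply_moves --steps '[{"offset":[0,0.005,0],"rot":[0,0,0],"jaw":-0.5},{"offset":[0,0.009,0],"rot":[0,0,0],"jaw":-0.5},{"offset":[0,0.012,0],"rot":[0,0,0],"jaw":-0.5},{"offset":[0,0.015,0],"rot":[0,0,0],"jaw":-0.5},{"offset":[0,0.015,0],"rot":[0,0,0],"jaw":-0.5}]'

```text
t: 6.25
tcp_pos: [0.4766, 0.0762, 0.0017]
tool_rot: [0.702, -0.702, 0.086, -0.086]
force: [-0.4, -0.2, -1.8]
width: 0.735
```

Run:
```python
from h import *
s=sensors.get_state(); print(s['width'],s['tcp_pos'],s['force'],yawnow(s)[0])
```

```text
0.7352572482346349 [0.47660418 0.07623757 0.00167407] [-0.40019709 -0.15590473 -1.77366864] -0.24487079478774862
```

Emit:
apply_moves --steps '[{"offset":[0,0.002,0],"rot":[0,0,0],"jaw":-0.5},{"offset":[0,0.003,0],"rot":[0,0,0],"jaw":-0.5},{"offset":[0,0.004,0],"rot":[0,0,0],"jaw":-0.5}]'

```text
t: 6.55
tcp_pos: [0.4765, 0.0761, -0.0024]
tool_rot: [0.702, -0.702, 0.086, -0.086]
force: [0.2, -0.0, -0.7]
width: 0.736
```

Emit:
apply_moves --steps '[{"offset":[0,0.001,0],"rot":[0,0,0],"jaw":-0.5},{"offset":[0,0.002,0],"rot":[0,0,0],"jaw":-0.5}]'

```text
t: 6.75
tcp_pos: [0.4765, 0.0761, -0.0043]
tool_rot: [-0.702, 0.702, -0.086, 0.086]
force: [-6.9, -1.4, 17.7]
width: 0.735
```

Emit:
apply_moves --steps '[{"offset":[0,-0.001,0],"rot":[0,0,0],"jaw":1},{"offset":[0,-0.001,0],"rot":[0,0,0],"jaw":1},{"offset":[0,-0.001,0],"rot":[0,0,0],"jaw":1},{"offset":[0,-0.03,0],"rot":[0,0,0],"jaw":1},{"offset":[0,-0.08,0],"rot":[0,0.1,0],"jaw":1}]'

```text
t: 7.25
tcp_pos: [0.474, 0.0757, 0.074]
tool_rot: [-0.696, 0.697, -0.124, 0.119]
force: [1.4, -1.0, 0.5]
width: 0.999
```

Emit:
apply_moves --steps '[{"offset":[0,-0.05,0],"rot":[0,0.145,0],"jaw":1},{"offset":[0,-0.06,0],"rot":[0,0.29,0],"jaw":1},{"offset":[0,-0.06,0],"rot":[0,0.435,0],"jaw":1},{"offset":[0,-0.06,0],"rot":[0,0.58,0],"jaw":1},{"offset":[0,-0.06,0],"rot":[0,0.725,0],"jaw":1}]'

```text
t: 7.75
tcp_pos: [0.4765, 0.0761, 0.1359]
tool_rot: [0.607, -0.607, 0.362, -0.363]
force: [-0.4, -0.6, -0.1]
width: 1.002
```

Emit:
apply_moves --steps '[{"offset":[0,0,0],"rot":[0,0.145,0],"jaw":1},{"offset":[0,0,0],"rot":[0,0.29,0],"jaw":1},{"offset":[0,0,0],"rot":[0,0.435,0],"jaw":1},{"offset":[0,0,0],"rot":[0,0.58,0],"jaw":1},{"offset":[0,0,0],"rot":[0,0.72,0],"jaw":1}]'

```text
t: 8.25
tcp_pos: [0.4764, 0.0761, 0.1356]
tool_rot: [-0.441, 0.441, -0.553, 0.553]
force: [0.3, -0.7, -0.1]
width: 0.996
```

Run:
```python
from h import *
s=sensors.get_state(); im=get_image('wrist'); save('w4.png',im)
print(s['t'],s['width'],s['tcp_pos'],s['force'],yawnow(s)[0],s['joint_positions'].round(2))
for d in models.boxes_of('wrist','cartridge')[:2]: print(d, pix2w(cam('wrist',s),*d['rect'][:2],.016))
x0,y0=map(int,w2pix(cam('wrist',s),(.4765,.0765,.016))); x0-=80;y0-=60; x0=max(x0,0);y0=max(y0,0); print(x0,y0)
cv2.imwrite('pics/w4b.png',cv2.resize(cv2.cvtColor(im,cv2.COLOR_RGB2BGR)[y0:y0+120,x0:x0+160],None,fx=5,fy=5,interpolation=cv2.INTER_CUBIC))
```

```text
8.25 0.9956840276211596 [0.47638922 0.07609622 0.13563706] [ 0.28177478 -0.73697141 -0.12131637] -1.795937771745661 [ 0.2   0.1  -0.47  1.96  0.05  1.09 -2.09]
{'rect': [29.6, 202.4, 59.2, 50.5], 'conf': 0.74} [0.51452643 0.29609166 0.016     ]
{'rect': [461.9, 107.3, 97.0, 57.0], 'conf': 0.65} [ 0.51121298 -0.04008677  0.016     ]
235 127
```

View pics/w4b.png

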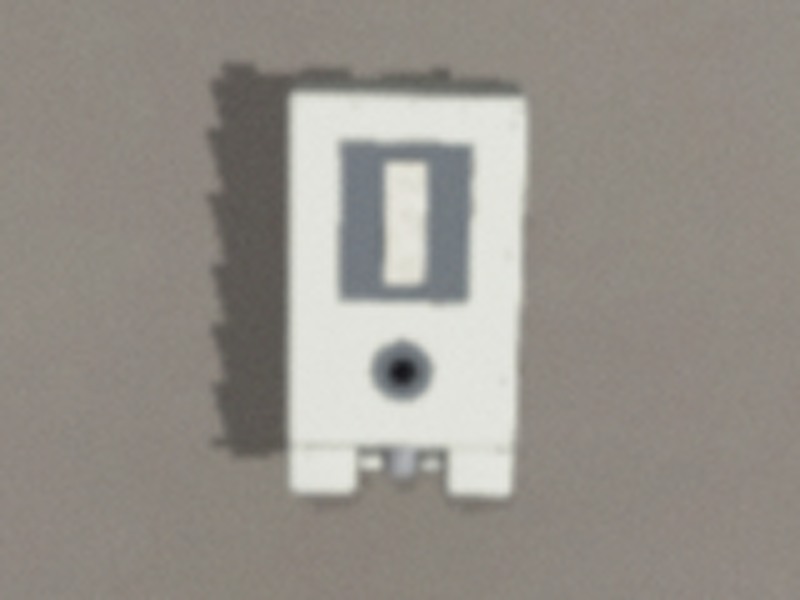

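Run:
```python
from press import *
s=sensors.get_state(); C=cam('wrist',s)
f=lambda u,v:(235+u/5-.4,127+v/5-.4)
obs=[((.032,.018,.016),f(289,91)),((.032,-.018,.016),f(526,94)),((-.032,-.018,.016),f(513,497)),((-.032,.018,.016),f(290,495))]
p,r=fit(C,obs,[.4765,.0765,-.24]); print(p.round(4),r.round(2))
g=W(p,(.002,0,0)); print(g)
plan([g[0],g[1],.03],p[2]-np.pi/2,s); plan([g[0],g[1],0.0],p[2]-np.pi/2,s)
```

```text
[ 0.4769  0.0761 -0.236 ] [-0.56  0.18  0.48  0.24  0.38 -0.14 -0.3  -0.32]
[0.47883152 0.07563883 0.        ]
off [-1.000e-04  1.056e-01  2.500e-03] rot [-0.     0.015  0.   ]
off [-1.000e-04  1.356e-01  2.500e-03] rot [-0.     0.015  0.   ]
```

Emit:
apply_moves --steps '[{"offset":[0,0.04,0.0025],"rot":[0,0.015,0],"jaw":0.4},{"offset":[0,0.08,0.0025],"rot":[0,0.015,0],"jaw":0.4},{"offset":[0,0.11,0.0025],"rot":[0,0.015,0],"jaw":0.4},{"offset":[0,0.13,0.0025],"rot":[0,0.015,0],"jaw":0.4},{"offset":[0,0.1335,0.0025],"rot":[0,0.015,0],"jaw":0.4}]'

```text
t: 8.85
tcp_pos: [0.477, 0.0753, -0.0001]
tool_rot: [0.438, -0.441, 0.555, -0.553]
force: [-0.3, -0.0, -1.0]
width: 0.699
```

Emit:
apply_moves --steps '[{"offset":[0,0,0],"rot":[0,0,0],"jaw":-0.2},{"offset":[0,0,0],"rot":[0,0,0],"jaw":-0.6},{"offset":[0,0,0],"rot":[0,0,0],"jaw":-0.6},{"offset":[0,0,0],"rot":[0,0,0],"jaw":-0.6},{"offset":[0,0,0],"rot":[0,0,0],"jaw":-0.6}]' --grip_force 40

```text
t: 9.35
tcp_pos: [0.4798, 0.0756, 0.0033]
tool_rot: [-0.439, 0.438, -0.554, 0.555]
force: [-1.5, 0.5, 7.4]
width: 0.408
```

Emit:
apply_moves --steps '[{"offset":[0,0,0],"rot":[0,0,0],"jaw":-0.6},{"offset":[0,-0.01,0],"rot":[0,0,0],"jaw":-0.6},{"offset":[0,-0.04,0],"rot":[0,0,0],"jaw":-0.6},{"offset":[0,-0.08,0],"rot":[0,0,0],"jaw":-0.6},{"offset":[0,-0.1,0],"rot":[0,0,0],"jaw":-0.6}]'

```text
t: 9.85
tcp_pos: [0.48, 0.076, 0.1058]
tool_rot: [-0.439, 0.437, -0.554, 0.556]
force: [-0.1, 0.0, -1.7]
width: 0.41
```

Run:
```python
from press import *
s=sensors.get_state(); print(s['width'],s['tcp_pos'],s['force'],yawnow(s)[0])
p=[.6181,-.1728,-.2192]; g=W(p,(.002,0,0)); plan([g[0],g[1],.10],p[2]-np.pi/2,s)
```

```text
0.4100536554097852 [0.48002723 0.07599968 0.10581949] [-0.10955467  0.02292561 -1.682628  ] -1.8044697448078793
off [0.21   0.0062 0.1939] rot [-0.003 -0.014 -0.001]
```

Emit:
apply_moves --steps '[{"offset":[0.035,0,0.032],"rot":[0,0,0],"jaw":-0.6},{"offset":[0.07,0,0.065],"rot":[0,0,0],"jaw":-0.6},{"offset":[0.105,0,0.097],"rot":[0,-0.007,0],"jaw":-0.6},{"offset":[0.14,0,0.13],"rot":[0,-0.014,0],"jaw":-0.6},{"offset":[0.175,0.003,0.162],"rot":[0,-0.014,0],"jaw":-0.6}]'

```text
t: 10.35
tcp_pos: [0.5969, -0.1342, 0.1004]
tool_rot: [-0.443, 0.442, -0.551, 0.552]
force: [0.4, 1.2, -0.0]
width: 0.41
```

Emit:
apply_moves --steps '[{"offset":[0.02,0.01,0.018],"rot":[0,0,0],"jaw":-0.6},{"offset":[0.035,0.025,0.032],"rot":[0,0,0],"jaw":-0.6},{"offset":[0.035,0.035,0.032],"rot":[0,0,0],"jaw":-0.6},{"offset":[0.035,0.035,0.032],"rot":[0,0,0],"jaw":-0.6}]'

```text
t: 10.75
tcp_pos: [0.6181, -0.1729, 0.0628]
tool_rot: [0.441, -0.442, 0.553, -0.551]
force: [0.2, 1.7, -1.3]
width: 0.409
```

Run:
```python
from press import *
s=sensors.get_state(); im=get_image('wrist'); save('w5.png',im); C=cam('wrist',s)
print(s['t'],s['width'],s['tcp_pos'],s['force'],yawnow(s)[0])
p=[.6181,-.1728,-.2192]; g=W(p,(.002,0,0)); plan([g[0],g[1],.0193],p[2]-np.pi/2,s)
im=cv2.cvtColor(im,cv2.COLOR_RGB2BGR); k=3; x0,y0=200,60
cr=cv2.resize(im[y0:y0+200,x0:x0+240],None,fx=k,fy=k,interpolation=cv2.INTER_CUBIC)
def dr(P,col):
    u=w2pix(C,P); cv2.circle(cr,tuple(((u-[x0,y0]+.5)*k).astype(int)),2,col,-1)
for x in (-.08,.056):
    for y in (-.05,.05): dr(W(p,(x,y,.01)),(0,0,255))
dr(W(p,(-.027,-.034,.043)),(0,255,0))
for y in(-.016,.016):
    for x in(-.072,-.048): dr(W(p,(x,y,.032)),(255,255,0))
for a in np.linspace(0,np.pi*2,13): dr(W(p,(-.116,.014*np.cos(a),.026+.014*np.sin(a))),(255,0,255))
for t in (1.6,1.7,1.8,1.9,2.0):
  for z,c in ((.067,(0,128,255)),): dr(W(p,(-.027-.052*np.sin(t),-.034+.052*np.cos(t),z)),c)
# cartridge top predicted from grasp
t=s['tcp_pos']; yw=yawnow(s)[0]+np.pi/2
for x in(-.034,.030):
    for y in (-.018,.018): dr(W([t[0],t[1],yw],(x,y,t[2]-.0033+.016)),(0,255,255))
cv2.imwrite('pics/w5b.png',cr)
```

```text
10.75 0.40858555521572465 [ 0.61814004 -0.17291234  0.06276222] [ 0.2298942   1.65419535 -1.31367645] -1.7912781226920993
off [-0.0001  0.0435  0.0021] rot [ 0.003 -0.001 -0.001]
```

View pics/w5b.png

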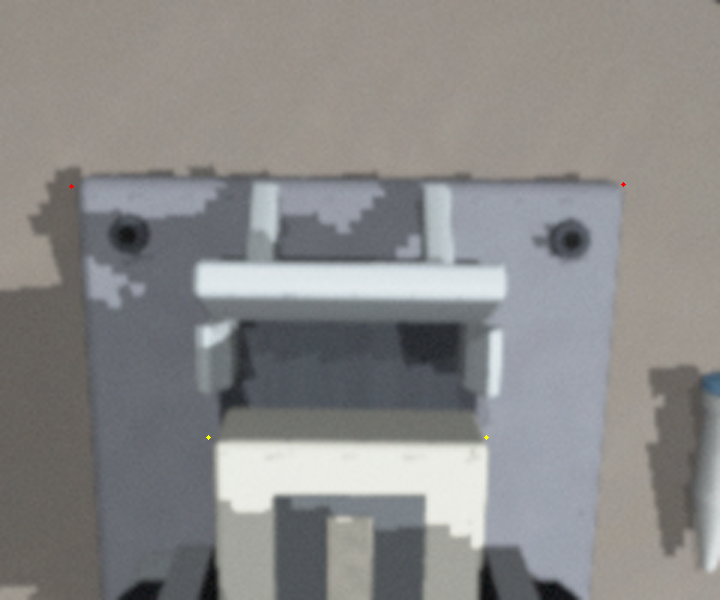

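Run:
```python
from press import *
s=sensors.get_state(); C=cam('wrist',s)
p=[.6181,-.1728,-.2192]
f=lambda u:((u-[200,60]+.5)*3).round(1)
for q in [(.034,0,.016),(.034,0,.028),(.041,.0,.046),(.056,0,.01),(.034,.02,.016),(.034,-.02,.016)]: print(q,f(w2pix(C,W(p,q))))
```

```text
(0.034, 0, 0.016) [352.3 312.7]
(0.034, 0, 0.028) [352.4 327.3]
(0.041, 0.0, 0.046) [352.7 308.7]
(0.056, 0, 0.01) [352.2 187.3]
(0.034, 0.02, 0.016) [242.9 312.8]
(0.034, -0.02, 0.016) [461.7 312.7]
```

Run:
```python
from press import *
for i in range(2):
    s=sensors.get_state(); print(s['tcp_pos'])
C=cam('wrist',s); p=[.6181,-.1728,-.2192]; t=s['tcp_pos']
def loc(u,v,z):
    P=pix2w(C,200+u/3-.5,60+v/3-.5,z); d=P[:2]-p[:2]; c,q=np.cos(p[2]),np.sin(p[2]); return (1e3*np.array([c*d[0]+q*d[1],-q*d[0]+c*d[1]])).round(1)
print('cart',loc(218,440,t[2]+.0127),loc(487,440,t[2]+.0127)); print('cart bottom',loc(230,410,t[2]-.0033),loc(475,410,t[2]-.0033))
print('stoptop 41',loc(352,297,.046),'bend 34',loc(352,322,.028),'plate 56',loc(82,178,.01),loc(622,182,.01))
print('tcp',loc(*((w2pix(C,t)-[200,60]+.5)*3),t[2]))
```

```text
[ 0.61868018 -0.17216245  0.06382139]
[ 0.61868018 -0.17216245  0.06382139]
cart [30.1 17.5] [ 30.  -17.3]
cart bottom [29.2 17.7] [ 29.2 -17.6]
stoptop 41 [42.8  0.1] bend 34 [34.9  0.1] plate 56 [57.7 49.1] [ 56.9 -49.1]
tcp [0.4 0.7]
```

Emit:
apply_moves --steps '[{"offset":[0,0.012,0.0028],"rot":[0,0,0],"jaw":-0.6},{"offset":[0,0.022,0.0028],"rot":[0,0,0],"jaw":-0.6},{"offset":[0,0.028,0.0028],"rot":[0,0,0],"jaw":-0.6},{"offset":[0,0.034,0.0028],"rot":[0,0,0],"jaw":-0.6},{"offset":[0,0.034,0.0028],"rot":[0,0,0],"jaw":-0.6}]'

```text
t: 11.3
tcp_pos: [0.6215, -0.1738, 0.029]
tool_rot: [0.442, -0.442, 0.552, -0.551]
force: [-0.1, -0.1, 0.0]
width: 0.411
```

Emit:
apply_moves --steps '[{"offset":[0,0.003,0],"rot":[0,0,0],"jaw":-0.6},{"offset":[0,0.005,0],"rot":[0,0,0],"jaw":-0.6},{"offset":[0,0.007,0],"rot":[0,0,0],"jaw":-0.6}]'

```text
t: 11.6
tcp_pos: [0.6223, -0.1741, 0.0232]
tool_rot: [-0.442, 0.442, -0.552, 0.552]
force: [-0.7, 0.2, -0.2]
width: 0.411
```

Emit:
apply_moves --steps '[{"offset":[0,0.0015,0],"rot":[0,0,0],"jaw":-0.6},{"offset":[0,0.003,0],"rot":[0,0,0],"jaw":-0.6},{"offset":[0,0.004,0],"rot":[0,0,0],"jaw":-0.6}]'

```text
t: 11.9
tcp_pos: [0.6222, -0.1741, 0.0194]
tool_rot: [0.442, -0.442, 0.552, -0.552]
force: [-3.6, 0.5, 9.4]
width: 0.411
```

Emit:
apply_moves --steps '[{"offset":[0,0.0005,0],"rot":[0,0,0],"jaw":-0.6},{"offset":[0,0.0005,0],"rot":[0,0,0],"jaw":0.4},{"offset":[0,0,0],"rot":[0,0,0],"jaw":0.4},{"offset":[0,0,0],"rot":[0,0,0],"jaw":0.4},{"offset":[0,-0.02,0],"rot":[0,0,0],"jaw":0.4}]'

```text
t: 12.4
tcp_pos: [0.6202, -0.1737, 0.0366]
tool_rot: [0.441, -0.443, 0.553, -0.551]
force: [0.0, 0.5, -0.3]
width: 0.7
```

Emit:
apply_moves --steps '[{"offset":[0,-0.05,0],"rot":[0,0,0],"jaw":0.4},{"offset":[0,-0.08,-0.02],"rot":[0,0,0],"jaw":0.4},{"offset":[0,-0.1,-0.04],"rot":[0,0,0],"jaw":0.4},{"offset":[0,-0.1,-0.05],"rot":[0,0,0],"jaw":0.4},{"offset":[0,-0.1,-0.05],"rot":[0,0,0],"jaw":0.4}]'

```text
t: 12.9
tcp_pos: [0.5726, -0.1632, 0.1393]
tool_rot: [-0.442, 0.442, -0.552, 0.552]
force: [0.7, 0.2, 0.7]
width: 0.7
```

Run:
```python
from press import *
s=sensors.get_state(); im=get_image('wrist'); save('w6.png',im); C=cam('wrist',s)
print(s['t'],s['width'],s['tcp_pos'],s['force'],yawnow(s)[0],s['joint_positions'].round(2))
p=[.6193,-.1730,-.2192]
im=cv2.cvtColor(im,cv2.COLOR_RGB2BGR); k=4; x0,y0=225,90
u=w2pix(C,W(p,(-.03,0,.03))); x0,y0=int(u[0])-85,int(u[1])-65; print(x0,y0)
cr=cv2.resize(im[y0:y0+150,x0:x0+170],None,fx=k,fy=k,interpolation=cv2.INTER_CUBIC)
def dr(P,col):
    u=w2pix(C,P); cv2.circle(cr,tuple(((u-[x0,y0]+.5)*k).astype(int)),2,col,-1)
for x in (-.032,.032):
    for y in (-.018,.018): dr(W(p,(x,y,.032)),(0,0,255))
dr(W(p,(-.027,-.034,.043)),(0,255,0))
for a in np.linspace(0,np.pi*2,13): dr(W(p,(-.104,.014*np.cos(a),.026+.014*np.sin(a))),(255,0,255))
for t in (1.6,1.7,1.8,1.9,2.0): dr(W(p,(-.027-.052*np.sin(t),-.034+.052*np.cos(t),.067)),(0,128,255))
cv2.imwrite('pics/w6b.png',cr)
```

```text
12.9 0.6998092417110391 [ 0.57256282 -0.16317303  0.13928548] [0.74211244 0.15172955 0.66988035] -1.7912120067997237 [ 0.46  0.31 -0.31  1.7   0.1   1.15 -1.67]
229 102
```

View pics/w6b.png

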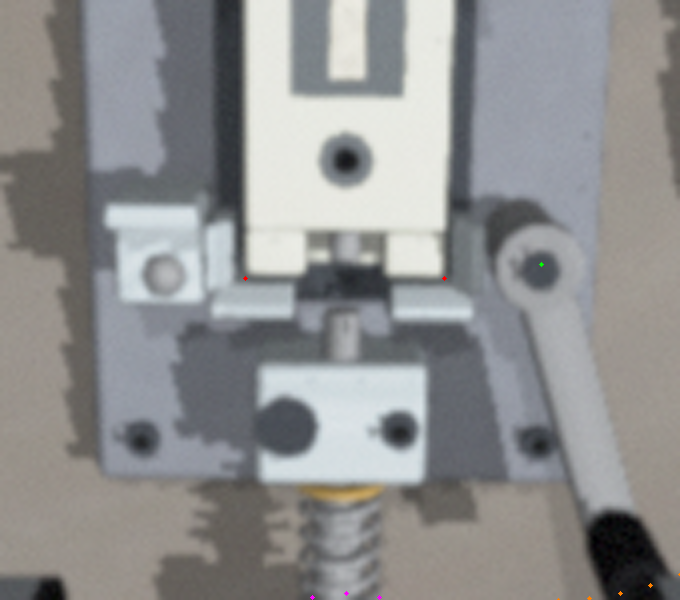

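```bash
cat >> press.py <<'E'
P=[.6193,-.1730,-.2192]
def hand(t,z): return W(P,(-.027-.052*np.sin(t),-.034+.052*np.cos(t),z))
E
python3 - <<'E'
from press import *
h=hand(1.87,.1); print(h); plan(h,-1.0)
E
```

```text
[ 0.53371913 -0.20447107  0.1       ]
off [ 0.0488  0.0386 -0.0292] rot [ 0.001 -0.791  0.   ]
```

Emit:
apply_moves --steps '[{"offset":[0.016,0,-0.01],"rot":[0,-0.148,0],"jaw":-0.1},{"offset":[0.032,0,-0.02],"rot":[0,-0.296,0],"jaw":-0.1},{"offset":[0.049,0,-0.029],"rot":[0,-0.444,0],"jaw":-0.1},{"offset":[0.049,0.02,-0.029],"rot":[0,-0.592,0],"jaw":-0.1},{"offset":[0.049,0.038,-0.029],"rot":[0,-0.74,0],"jaw":-0.1}]'

```text
t: 13.45
tcp_pos: [0.5342, -0.2054, 0.0994]
tool_rot: [0.613, -0.613, 0.354, -0.353]
force: [0.2, -0.1, 0.1]
width: 0.447
```

Emit:
apply_moves --steps '[{"offset":[0,0,0],"rot":[0,-0.05,0],"jaw":-0.1},{"offset":[0,0,0],"rot":[0,-0.05,0],"jaw":-0.1}]'

```text
t: 13.65
tcp_pos: [0.5339, -0.2044, 0.0991]
tool_rot: [0.621, -0.62, 0.34, -0.338]
force: [0.4, -0.5, 1.2]
width: 0.449
```

Run:
```python
from press import *
s=sensors.get_state(); im=get_image('wrist'); save('w7.png',im); C=cam('wrist',s)
print(s['t'],s['width'],s['tcp_pos'],yawnow(s)[0],s['joint_positions'].round(2))
for d in models.boxes_of('wrist','bar_handle')[:3]: print(d, pix2w(C,*d['rect'][:2],.055))
print(w2pix(C,hand(1.87,.067)),w2pix(C,hand(1.87,.043)))
plan(hand(1.87,.052),-1.0,s)
cr=cv2.resize(cv2.cvtColor(im,cv2.COLOR_RGB2BGR)[150:400,160:480],None,fx=2.4,fy=2.4)
for z in(.043,.067): cv2.circle(cr,tuple(((w2pix(C,hand(1.87,z))-[160,150])*2.4).astype(int)),3,(0,0,255),-1)
cv2.imwrite('pics/w7b.png',cr)
```

```text
13.65 0.4486046641786223 [ 0.53394552 -0.20444049  0.09906193] -1.0004601747205397 [ 0.62  0.31 -0.4   1.79  0.14  1.06 -0.82]
{'rect': [331.1, 186.9, 78.1, 123.7], 'conf': 0.72} [ 0.55649047 -0.2003142   0.055     ]
[314.98893055 231.65067893] [315.20769448 215.97596694]
off [ 0.      0.0471 -0.0001] rot [ 0.001 -0.    -0.003]
```

View pics/w7b.png

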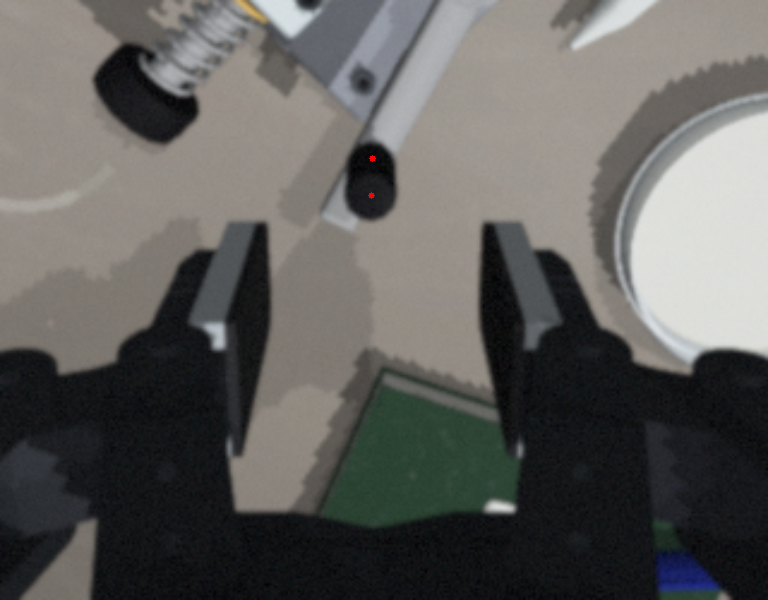

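Emit:
apply_moves --steps '[{"offset":[0,0.025,0],"rot":[0,0,0],"jaw":-0.1},{"offset":[0,0.046,0],"rot":[0,0,0],"jaw":-0.1},{"offset":[0,0.046,0],"rot":[0,0,0],"jaw":-0.9},{"offset":[0,0.046,0],"rot":[0,0,0],"jaw":-0.9},{"offset":[0,0.046,0],"rot":[0,0,0],"jaw":-0.9}]' --grip_force 20

```text
t: 14.25
tcp_pos: [0.5344, -0.2044, 0.0555]
tool_rot: [0.62, -0.62, 0.339, -0.339]
force: [1.2, 0.4, -8.8]
width: 0.118
```

Emit:
apply_moves --steps '[{"offset":[0,0,0],"rot":[0,0,0],"jaw":-0.9},{"offset":[0,0,0],"rot":[0,0,0],"jaw":-0.9}]'

```text
t: 14.45
tcp_pos: [0.5344, -0.2045, 0.0554]
tool_rot: [0.62, -0.62, 0.339, -0.339]
force: [0.5, 0.2, -6.6]
width: 0.125
```

Run:
```python
from press import *
s=sensors.get_state(); print(s['t'],s['width'],s['tcp_pos'],s['force'])
R0=mk(-1.0).inv()
ts=[1.87,1.72,1.57,1.42,1.27,1.1, .93,.76,.6,.45,.3, .18,.10,.04,-.02,-.07]
for i,t in enumerate(ts):
    b=ts[(i-1)//5*5] if i else ts[0]
    print(t,(R0.apply(hand(t,0)-hand(b,0))*1e3).round(1))
```

```text
14.45 0.12526656596367258 [ 0.53442082 -0.204498    0.05540736] [ 0.54183691  0.22369187 -6.62390343]
1.87 [0. 0. 0.]
1.72 [-6.6  0.   4.2]
1.57 [-12.5   0.    9.3]
1.42 [-17.5   0.   15.2]
1.27 [-21.6   0.   21.8]
1.1 [-25.   0.  30.]
0.93 [-2.   0.   8.6]
0.76 [-2.5  0.  17.4]
0.6 [-1.5  0.  25.7]
0.45 [ 0.5  0.  33.2]
0.3 [ 3.6  0.  40.3]
0.18 [3.3 0.  5.3]
0.1 [5.8 0.  8.6]
0.04 [ 7.8  0.  11. ]
-0.02 [10.   0.  13.2]
-0.07 [12.   0.  14.9]
```

Emit:
apply_moves --steps '[{"offset":[-0.0066,0,0.0042],"rot":[0,0,0],"jaw":-0.9},{"offset":[-0.0125,0,0.0093],"rot":[0,0,0],"jaw":-0.9},{"offset":[-0.0175,0,0.0152],"rot":[0,0,0],"jaw":-0.9},{"offset":[-0.0216,0,0.0218],"rot":[0,0,0],"jaw":-0.9},{"offset":[-0.025,0,0.03],"rot":[0,0,0],"jaw":-0.9}]'

```text
t: 14.95
tcp_pos: [0.5464, -0.1665, 0.0555]
tool_rot: [-0.62, 0.62, -0.339, 0.339]
force: [-2.6, -2.2, -0.4]
width: 0.128
```

Emit:
apply_moves --steps '[{"offset":[-0.002,0,0.0086],"rot":[0,0,0],"jaw":-0.9},{"offset":[-0.0025,0,0.0174],"rot":[0,0,0],"jaw":-0.9},{"offset":[-0.0015,0,0.0257],"rot":[0,0,0],"jaw":-0.9},{"offset":[0.0005,0,0.0332],"rot":[0,0,0],"jaw":-0.9},{"offset":[0.0036,0,0.0403],"rot":[0,0,0],"jaw":-0.9}]'

```text
t: 15.45
tcp_pos: [0.5828, -0.1441, 0.0554]
tool_rot: [0.622, -0.62, 0.339, -0.337]
force: [-5.8, 9.5, 4.9]
width: 0.124
```

Run:
```python
from press import *
s=sensors.get_state(); print(s['t'],s['width'],s['tcp_pos'],s['force'],hand(.3,.0554))
```

```text
15.45 0.12369547453477185 [ 0.58279755 -0.14405574  0.0553844 ] [-5.83506382  9.47385969  4.93695945] [ 0.58135577 -0.14848497  0.0554    ]
```

Emit:
apply_moves --steps '[{"offset":[0,0,0],"rot":[0,0,0],"jaw":-0.9},{"offset":[0,0,0],"rot":[0,0,0],"jaw":-0.9}]'

```text
t: 15.65
tcp_pos: [0.5837, -0.1438, 0.0555]
tool_rot: [0.623, -0.619, 0.339, -0.338]
force: [-1.0, 10.0, 2.6]
width: 0.128
```

Run:
```python
from press import *
s=sensors.get_state(); print(s['t'],s['width'],s['tcp_pos'],s['force'],yawnow(s)[0])
t=s['tcp_pos']-W(P,(-.027,-.034,.0554)); c,q=np.cos(P[2]),np.sin(P[2]); l=np.array([c*t[0]+q*t[1],-q*t[0]+c*t[1]]); print(l,np.hypot(*l),np.arctan2(-l[0],l[1]))
```

```text
15.65 0.1277357890371751 [ 0.58374544 -0.14378858  0.05546958] [-0.9624951   9.9860794   2.55222917] -0.9973822199410809
[-0.01405579  0.05478115] 0.05655562937994544 0.25116270389901924
```

Emit:
apply_moves --steps '[{"offset":[0,0,0],"rot":[0,0,0],"jaw":-0.3},{"offset":[0,0,0],"rot":[0,0,0],"jaw":-0.3},{"offset":[0,0,0],"rot":[0,0,0],"jaw":-0.3}]'

```text
t: 15.95
tcp_pos: [0.5825, -0.1488, 0.0553]
tool_rot: [0.62, -0.62, 0.339, -0.34]
force: [-0.4, 0.2, -0.3]
width: 0.351
```

Run:
```python
from press import *
s=sensors.get_state(); im=get_image('wrist'); save('w8.png',im); C=cam('wrist',s)
print(s['t'],s['width'],s['tcp_pos'],s['force'],yawnow(s)[0])
for t in (.2,.3,.41,.5,.6,.8,1.17): print(t,w2pix(C,hand(t,.067)).round(),w2pix(C,hand(t,.05)).round(), im[tuple(w2pix(C,hand(t,.06)).astype(int)[::-1])] )
for d in models.boxes_of('wrist','bar_handle')[:3]: print(d)
cr=cv2.resize(cv2.cvtColor(im,cv2.COLOR_RGB2BGR)[120:370,160:480],None,fx=2.4,fy=2.4)
for t,c in ((.2,(0,0,255)),(.41,(0,255,0)),(.6,(255,0,0))): cv2.circle(cr,tuple(((w2pix(C,hand(t,.067))-[160,120])*2.4).astype(int)),3,c,-1)
cv2.imwrite('pics/w8b.png',cr)
```

```text
15.95 0.35092798998139596 [ 0.5825416  -0.14880529  0.05526273] [-0.42761583  0.19750595 -0.30759073] -1.001122963342436
0.2 [319. 264.] [319. 247.] [68 69 72]
0.3 [313. 274.] [313. 256.] [19 19 18]
0.41 [307. 285.] [308. 266.] [33 31 37]
0.5 [303. 294.] [305. 274.] [28 27 33]
0.6 [301. 305.] [302. 284.] [190 200 206]
0.8 [299. 325.] [300. 303.] [145 140 134]
1.17 [308. 361.] [308. 336.] [157 150 145]
{'rect': [344.1, 267.9, 145.8, 70.0], 'conf': 0.55}
```

View pics/w8b.png

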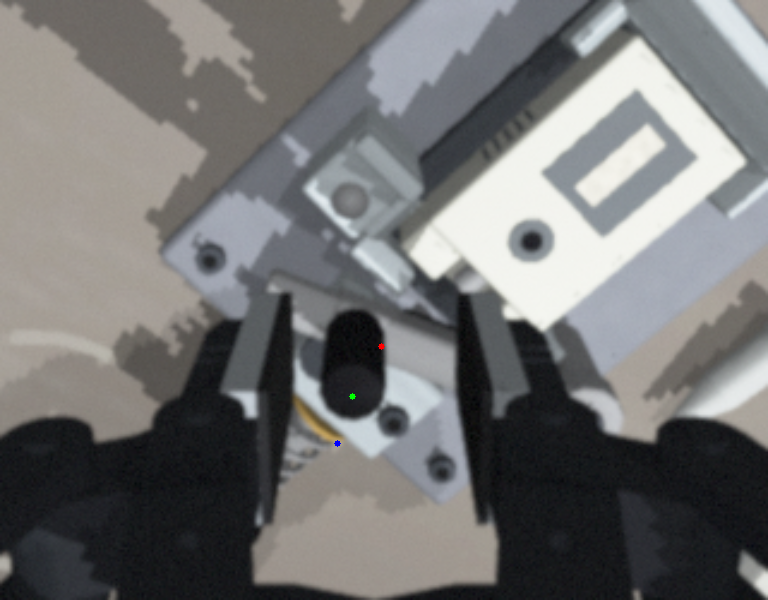

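Run:
```python
from press import *
s=sensors.get_state()
plan(hand(.41,.0553),-.35,s)
R0=mk(-.35).inv()
for t in [.3,.2,.1,.04,-.02,-.06,-.1]: print(t,(R0.apply(hand(t,0)-hand(.41,0))*1e3).round(1))
```

```text
off [-0.0033 -0.0001 -0.0057] rot [-0.    -0.651  0.   ]
0.3 [5.1 0.  2.7]
0.2 [9.9 0.  4.6]
0.1 [14.9  0.   6. ]
0.04 [17.9  0.   6.7]
-0.02 [21.   0.   7.1]
-0.06 [23.1  0.   7.3]
-0.1 [25.2  0.   7.4]
```

Emit:
apply_moves --steps '[{"offset":[-0.0033,0,-0.0057],"rot":[0,-0.14,0],"jaw":-0.2},{"offset":[-0.0033,0,-0.0057],"rot":[0,-0.28,0],"jaw":-0.2},{"offset":[-0.0033,0,-0.0057],"rot":[0,-0.42,0],"jaw":-0.2},{"offset":[-0.0033,0,-0.0057],"rot":[0,-0.56,0],"jaw":-0.2},{"offset":[-0.0033,0,-0.0057],"rot":[0,-0.65,0],"jaw":-0.2}]'

```text
t: 16.55
tcp_pos: [0.5755, -0.1493, 0.0552]
tool_rot: [-0.697, 0.697, -0.122, 0.122]
force: [-0.1, 0.1, -0.2]
width: 0.404
```

Emit:
apply_moves --steps '[{"offset":[0,0,0],"rot":[0,0,0],"jaw":-0.9},{"offset":[0,0,0],"rot":[0,0,0],"jaw":-0.9},{"offset":[0,0,0],"rot":[0,0,0],"jaw":-0.9},{"offset":[0,0,0],"rot":[0,0,0],"jaw":-0.9}]' --grip_force 25

```text
t: 16.95
tcp_pos: [0.5755, -0.1493, 0.0552]
tool_rot: [-0.696, 0.696, -0.124, 0.124]
force: [0.5, -1.1, 0.9]
width: 0.122
```

Emit:
apply_moves --steps '[{"offset":[0.0051,0,0.0027],"rot":[0,0,0],"jaw":-0.9},{"offset":[0.0099,0,0.0046],"rot":[0,0,0],"jaw":-0.9},{"offset":[0.0149,0,0.006],"rot":[0,0,0],"jaw":-0.9},{"offset":[0.0179,0,0.0067],"rot":[0,0,0],"jaw":-0.9},{"offset":[0.02,0,0.007],"rot":[0,0,0],"jaw":-0.9}]'

```text
t: 17.45
tcp_pos: [0.597, -0.1482, 0.0551]
tool_rot: [0.697, -0.696, 0.123, -0.123]
force: [-3.2, 3.9, 2.7]
width: 0.121
```

```bash
cat >> press.py <<'E'
def loc(t):
    t=np.array(t)[:2]-W(P,(-.027,-.034,0))[:2]; c,q=np.cos(P[2]),np.sin(P[2]); l=np.array([c*t[0]+q*t[1],-q*t[0]+c*t[1]]); return l.round(4),np.hypot(*l).round(4),np.arctan2(-l[0],l[1]).round(3)
E
python3 - <<'E'
from press import *
s=sensors.get_state(); print(s['t'],s['width'],s['tcp_pos'],s['force'],yawnow(s)[0],loc(s['tcp_pos']))
E
```

```text
17.45 0.12113824199057803 [ 0.59702516 -0.1482225   0.05513872] [-3.22118856  3.90547742  2.67597531] -0.35044979310240415 (array([-0.0001,  0.0533]), np.float64(0.0533), np.float64(0.002))
```

Emit:
apply_moves --steps '[{"offset":[0.001,0,0],"rot":[0,0,0],"jaw":-0.9},{"offset":[0.002,0,0],"rot":[0,0,0],"jaw":-0.9},{"offset":[0.003,0,0],"rot":[0,0,0],"jaw":-0.9},{"offset":[0.003,0,0],"rot":[0,0,0],"jaw":-0.9}]'

```text
t: 17.85
tcp_pos: [0.5978, -0.1479, 0.0549]
tool_rot: [0.697, -0.696, 0.125, -0.121]
force: [-12.9, 6.9, 10.9]
width: 0.12
```

Run:
```python
from press import *
s=sensors.get_state(); print(s['t'],s['width'],s['tcp_pos'],s['force'],loc(s['tcp_pos']))
```

```text
17.85 0.12022170131282217 [ 0.59777056 -0.14794561  0.05486816] [-12.90710364   6.90521942  10.92623601] (array([0.0005, 0.0538]), np.float64(0.0538), np.float64(-0.01))
```

Emit:
apply_moves --steps '[{"offset":[0.001,0,0],"rot":[0,0,0],"jaw":-0.9},{"offset":[0.0015,0,0],"rot":[0,0,0],"jaw":-0.9},{"offset":[0.0015,0,0],"rot":[0,0,0],"jaw":-0.9}]'

```text
t: 18.15
tcp_pos: [0.598, -0.148, 0.0548]
tool_rot: [0.697, -0.696, 0.125, -0.12]
force: [-18.9, 9.2, 15.8]
width: 0.122
```

Run:
```python
from press import *
s=sensors.get_state(); print(s['t'],s['width'],s['tcp_pos'],s['force'],loc(s['tcp_pos']))
```

```text
18.15 0.12189910027634768 [ 0.59803054 -0.14798934  0.05480533] [-18.90848392   9.21975613  15.77877707] (array([0.0008, 0.0538]), np.float64(0.0538), np.float64(-0.015))
```

Emit:
apply_moves --steps '[{"offset":[-0.004,0,0],"rot":[0,0,0],"jaw":-0.9},{"offset":[-0.004,0,0],"rot":[0,0,0],"jaw":-0.3},{"offset":[-0.004,0,0],"rot":[0,0,0],"jaw":-0.3},{"offset":[-0.004,0,0],"rot":[0,0,0],"jaw":-0.3}]'

```text
t: 18.55
tcp_pos: [0.5975, -0.1499, 0.055]
tool_rot: [-0.696, 0.696, -0.123, 0.124]
force: [-1.0, 0.6, 0.1]
width: 0.35
```

Emit:
apply_moves --steps '[{"offset":[0,-0.03,0],"rot":[0,0,0],"jaw":-0.3},{"offset":[0,-0.06,0],"rot":[0,0,0],"jaw":-0.3},{"offset":[-0.03,-0.08,0],"rot":[0,0.14,0],"jaw":-0.3},{"offset":[-0.06,-0.08,0],"rot":[0,0.28,0],"jaw":-1},{"offset":[-0.09,-0.08,0],"rot":[0,0.42,0],"jaw":-1}]'

```text
t: 19.05
tcp_pos: [0.5124, -0.1184, 0.1358]
tool_rot: [0.655, -0.654, 0.267, -0.269]
force: [0.2, 0.4, -0.2]
width: 0.018
```

Run:
```python
from press import *
s=sensors.get_state(); im=get_image('wrist'); save('w9.png',im); C=cam('wrist',s)
print(s['t'],s['tcp_pos'],s['force'],s['width'],yawnow(s)[0])
for t in (-.02,0,.03,.07,.12): print(t,w2pix(C,hand(t,.067)).round(1))
for q in('bar_handle','keeper_bar'):
  for d in models.boxes_of('wrist',q)[:2]: print(q,d)
m=(im.max(2)<45).astype(np.uint8); u=w2pix(C,hand(0,.06)).astype(int); x0,y0=u-30; n,l,st,ce=cv2.connectedComponentsWithStats(m[y0:y0+60,x0:x0+60]); print([(a.tolist(),(c+[x0,y0]).round(1)) for a,c in zip(st[1:],ce[1:]) if a[4]>30])
plan(W(P,(-.15,0,.1)),P[2]-np.pi/2,s)
```

```text
19.05 [ 0.51238951 -0.1184429   0.1358021 ] [ 0.16762148  0.41214696 -0.22279258] 0.018279322999895747 -0.7772296754882343
-0.02 [452.6 149.5]
0 [451.  150.4]
0.03 [448.7 151.8]
0.07 [445.7 153.7]
0.12 [442.  156.3]
bar_handle {'rect': [449.8, 168.1, 63.7, 103.2], 'conf': 0.73}
keeper_bar {'rect': [447.9, 168.4, 62.7, 102.9], 'conf': 0.68}
[([15, 19, 28, 21, 419], array([444.4, 147.1]))]
off [-0.0128  0.0357 -0.0434] rot [-2.000e-03  1.013e+00  1.000e-03]
```

Emit:
apply_moves --steps '[{"offset":[-0.0128,0,-0.0434],"rot":[0,0.145,0],"jaw":-1},{"offset":[-0.0128,0,-0.0434],"rot":[0,0.29,0],"jaw":-1},{"offset":[-0.0128,0.01,-0.0434],"rot":[0,0.435,0],"jaw":-1},{"offset":[-0.0128,0.02,-0.0434],"rot":[0,0.58,0],"jaw":-1},{"offset":[-0.0128,0.035,-0.0434],"rot":[0,0.725,0],"jaw":-1}]'

```text
t: 19.7
tcp_pos: [0.4747, -0.1415, 0.1004]
tool_rot: [0.518, -0.517, 0.482, -0.483]
force: [-0.1, 0.7, -0.5]
width: 0.003
```

Emit:
apply_moves --steps '[{"offset":[0,0,0],"rot":[0,0.14,0],"jaw":-1},{"offset":[0,0,0],"rot":[0,0.288,0],"jaw":-1},{"offset":[0,0,0],"rot":[0,0.288,0],"jaw":-1}]'

```text
t: 20.0
tcp_pos: [0.4741, -0.1411, 0.1]
tool_rot: [-0.444, 0.443, -0.551, 0.551]
force: [-0.8, -0.2, -0.5]
width: -0.003
```

Run:
```python
from press import *
C=cam('wrist',{'tcp_pos':[0.51238951,-0.1184429,0.1358021],'tool_rot':[0.655,-0.654,0.267,-0.269]})
for t in (-.02,0,.03,.07,.12): print(t,w2pix(C,hand(t,.055)).round(1))
s=sensors.get_state(); im=get_image('wrist'); save('w10.png',im); C=cam('wrist',s)
print(s['t'],s['tcp_pos'],s['force'],s['width'],yawnow(s)[0])
u=w2pix(C,hand(0,.055)).astype(int); x0,y0=u-25; m=(im.max(2)<45).astype(np.uint8)[y0:y0+50,x0:x0+50]; n,l,st,ce=cv2.connectedComponentsWithStats(m); print([(a.tolist(),(c+[x0,y0]).round(1)) for a,c in zip(st[1:],ce[1:]) if a[4]>30])
for t in (-.02,0,.03,.07,.12,.2): print(t,w2pix(C,hand(t,.055)).round(1))
for d in models.boxes_of('wrist','slide_face')[:2]: print(d,pix2w(C,*d['rect'][:2],.026))
print(W(P,(-.110,0,.026)),w2pix(C,W(P,(-.110,0,.026))))
plan(W(P,(-.15,0,.016)),P[2]-np.pi/2,s)
```

```text
bash:  1797 Segmentation fault         python3 - <<'E'
from press import *
C=cam('wrist',{'tcp_pos':[0.51238951,-0.1184429,0.1358021],'tool_rot':[0.655,-0.654,0.267,-0.269]})
for t in (-.02,0,.03,.07,.12): print(t,w2pix(C,hand(t,.055)).round(1))
s=sensors.get_state(); im=get_image('wrist'); save('w10.png',im); C=cam('wrist',s)
print(s['t'],s['tcp_pos'],s['force'],s['width'],yawnow(s)[0])
u=w2pix(C,hand(0,.055)).astype(int); x0,y0=u-25; m=(im.max(2)<45).astype(np.uint8)[y0:y0+50,x0:x0+50]; n,l,st,ce=cv2.connectedComponentsWithStats(m); print([(a.tolist(),(c+[x0,y0]).round(1)) for a,c in zip(st[1:],ce[1:]) if a[4]>30])
for t in (-.02,0,.03,.07,.12,.2): print(t,w2pix(C,hand(t,.055)).round(1))
for d in models.boxes_of('wrist','slide_face')[:2]: print(d,pix2w(C,*d['rect'][:2],.026))
print(W(P,(-.110,0,.026)),w2pix(C,W(P,(-.110,0,.026))))
plan(W(P,(-.15,0,.016)),P[2]-np.pi/2,s)
E
```

Run:
```python
from press import *
C=cam('wrist',{'tcp_pos':[0.51238951,-0.1184429,0.1358021],'tool_rot':[0.655,-0.654,0.267,-0.269]})
for t in (-.02,0,.03,.07,.12): print(t,w2pix(C,hand(t,.055)).round(1))
s=sensors.get_state(); im=get_image('wrist'); save('w10.png',im); C=cam('wrist',s)
print(s['t'],s['tcp_pos'],s['width'],yawnow(s)[0],w2pix(C,hand(0,.055)))
for d in models.boxes_of('wrist','slide_face')[:2]: print(d,pix2w(C,*d['rect'][:2],.026))
print(W(P,(-.110,0,.026)),w2pix(C,W(P,(-.110,0,.026))))
plan(W(P,(-.15,0,.016)),P[2]-np.pi/2,s)
```

```text
-0.02 [445.9 147. ]
0 [444.4 147.9]
0.03 [442.2 149.2]
0.07 [439.3 151. ]
0.12 [435.8 153.5]
20.05 [ 0.47399184 -0.14101519  0.10010228] 0.001718618411412756 -1.7798349516365901 [278.78240594 -19.72640726]
{'rect': [312.8, 92.0, 46.9, 137.4], 'conf': 0.71} [ 0.54393873 -0.15424644  0.026     ]
{'rect': [336.0, 6.9, 116.8, 10.4], 'conf': 0.52} [ 0.58543295 -0.17630009  0.026     ]
[ 0.51193211 -0.14908063  0.026     ] [315.55479265 146.7579389 ]
off [-0.0004  0.0841 -0.0012] rot [-0.    0.01 -0.  ]
```

Emit:
apply_moves --steps '[{"offset":[0,0.04,-0.001],"rot":[0,0.01,0],"jaw":-1},{"offset":[0,0.07,-0.001],"rot":[0,0.01,0],"jaw":-1},{"offset":[0,0.084,-0.001],"rot":[0,0.01,0],"jaw":-1},{"offset":[0,0.084,0.01],"rot":[0,0.01,0],"jaw":-1},{"offset":[0,0.084,0.018],"rot":[0,0.01,0],"jaw":-1}]'

```text
t: 20.65
tcp_pos: [0.4927, -0.1449, 0.0172]
tool_rot: [-0.442, 0.441, -0.552, 0.553]
force: [1.0, -0.2, 0.8]
width: 0.001
```

Emit:
apply_moves --steps '[{"offset":[0,0,0.003],"rot":[0,0,0],"jaw":-1},{"offset":[0,0,0.006],"rot":[0,0,0],"jaw":-1},{"offset":[0,0,0.009],"rot":[0,0,0],"jaw":-1},{"offset":[0,0,0.012],"rot":[0,0,0],"jaw":-1},{"offset":[0,0,0.015],"rot":[0,0,0],"jaw":-1}]'

```text
t: 21.15
tcp_pos: [0.5051, -0.148, 0.0163]
tool_rot: [0.441, -0.441, 0.553, -0.552]
force: [-6.8, -0.0, 4.9]
width: -0.004
```

Run:
```python
from press import *
s=sensors.get_state(); l=loc(s['tcp_pos'])[0]; print(s['t'],s['tcp_pos'],s['force'],l+[-.027,-.034],s['width'])
```

```text
21.15 [ 0.50506905 -0.14795682  0.01632797] [-6.83979207 -0.0187693   4.90749439] [-0.1169 -0.0004] -0.003657948673085466
```

Emit:
apply_moves --steps '[{"offset":[0,0,0.003],"rot":[0,0,0],"jaw":-1},{"offset":[0,0,0.006],"rot":[0,0,0],"jaw":-1},{"offset":[0,0,0.009],"rot":[0,0,0],"jaw":-1},{"offset":[0,0,0.01],"rot":[0,0,0],"jaw":-1},{"offset":[0,0,0.01],"rot":[0,0,0],"jaw":-1}]'

```text
t: 21.65
tcp_pos: [0.5113, -0.1495, 0.0156]
tool_rot: [0.439, -0.443, 0.555, -0.551]
force: [-18.7, 2.7, 15.0]
width: 0.002
```

Run:
```python
from press import *
s=sensors.get_state(); l=loc(s['tcp_pos'])[0]; print(s['t'],s['tcp_pos'],s['force'],l+[-.027,-.034],s['width'])
```

```text
21.65 [ 0.51129973 -0.14951648  0.01556799] [-18.69495553   2.72761328  14.97014506] [-0.1105 -0.0006] 0.0021686453192544296
```

Emit:
apply_moves --steps '[{"offset":[0,0,0.002],"rot":[0,0,0],"jaw":-1},{"offset":[0,0,0.004],"rot":[0,0,0],"jaw":-1},{"offset":[0,0,0.004],"rot":[0,0,0],"jaw":-1}]'

```text
t: 21.95
tcp_pos: [0.5113, -0.1496, 0.0151]
tool_rot: [0.437, -0.445, 0.557, -0.549]
force: [-35.7, 8.1, 31.3]
width: 0.004
```

Run:
```python
from press import *
s=sensors.get_state(); l=loc(s['tcp_pos'])[0]; print(s['t'],s['tcp_pos'],s['force'],l+[-.027,-.034],s['width'])
```

```text
21.95 [ 0.51131152 -0.14959058  0.0150781 ] [-35.72254518   8.09547667  31.32555718] [-0.1105 -0.0006] 0.004115096230420327
```

Emit:
apply_moves --steps '[{"offset":[0,0,-0.01],"rot":[0,0,0],"jaw":-1},{"offset":[0,0,-0.02],"rot":[0,0,0],"jaw":-1},{"offset":[0,0,-0.03],"rot":[0,0,0],"jaw":-1},{"offset":[0,0,-0.042],"rot":[0,0,0],"jaw":-1},{"offset":[0,-0.03,-0.044],"rot":[0,0,0],"jaw":-1}]'

```text
t: 22.45
tcp_pos: [0.4728, -0.1404, 0.0438]
tool_rot: [0.44, -0.442, 0.554, -0.551]
force: [0.3, -0.5, 0.3]
width: 0.001
```

Emit:
apply_moves --steps '[{"offset":[0,-0.045,0],"rot":[0,0,0],"jaw":-1},{"offset":[0,-0.09,0.03],"rot":[0,0,0],"jaw":-1},{"offset":[0,-0.12,0.06],"rot":[0,0,0],"jaw":-1},{"offset":[0,-0.12,0.1],"rot":[0,0,0],"jaw":-1},{"offset":[0,-0.12,0.1],"rot":[0,0,0],"jaw":-1}]'

```text
t: 22.95
tcp_pos: [0.5778, -0.1641, 0.1671]
tool_rot: [-0.442, 0.44, -0.551, 0.554]
force: [-1.0, 0.4, -0.8]
width: 0.001
```

Run:
```python
from press import *
s=sensors.get_state(); im=get_image('wrist'); save('w11.png',im); C=cam('wrist',s)
print(s['t'],s['tcp_pos'],s['force'])
def blob(P0,r=26,th=45):
    u=w2pix(C,P0).astype(int); x0,y0=np.maximum(u-r,0); m=np.ascontiguousarray((im.max(2)<th)[y0:u[1]+r,x0:u[0]+r]).astype(np.uint8)
    n,l,st,ce=cv2.connectedComponentsWithStats(m); return u,[((a[:4]+[x0,y0,0,0]).tolist(),int(a[4]),(c+[x0,y0]).round(1).tolist()) for a,c in zip(st[1:],ce[1:]) if a[4]>40]
print('handle',blob(hand(0,.055)),[w2pix(C,hand(t,.055)).round(1).tolist() for t in(0,.05,.12)])
print('knob',blob(W(P,(-.11,0,.026))),[w2pix(C,W(P,(x,0,.026))).round(1).tolist() for x in(-.11,-.105,-.093)])
# white cartridge far end
m=(im.min(2)>170).astype(np.uint8); n,l,st,ce=cv2.connectedComponentsWithStats(m)
i=l[tuple(w2pix(C,W(P,(-.005,.012,.032))).astype(int)[::-1])]; print('cart',st[i],[w2pix(C,W(P,(x,y,.032))).round(1).tolist() for x in(-.02,.032) for y in(-.018,.018)])
```

```text
22.95 [ 0.57780398 -0.16413041  0.16714983] [-0.99258694  0.36552308 -0.81959853]
handle (array([290, 170]), [([282, 161, 16, 21], 235, [289.9, 171.1])]) [[290.8, 170.8], [290.9, 174.3], [291.5, 179.0]]
knob (array([315, 255]), [([312, 242, 8, 39], 282, [315.8, 261.9]), ([289, 254, 10, 27], 225, [292.7, 266.3]), ([334, 254, 7, 27], 155, [337.6, 266.0])]) [[315.8, 255.4], [315.7, 250.3], [315.7, 237.6]]
cart [ 294   85   46   74 2355] [[337.9, 155.6], [292.5, 155.8], [338.7, 87.2], [290.9, 87.4]]
```

Emit:
apply_moves --steps '[{"offset":[0,0,-0.04],"rot":[0,0,0],"jaw":-1},{"offset":[0,0,-0.07],"rot":[0,0,0],"jaw":-1},{"offset":[0,0,-0.08],"rot":[0,0,0],"jaw":-1},{"offset":[0,0,-0.08],"rot":[0,0,0],"jaw":-1}]'

```text
t: 23.4
tcp_pos: [0.4942, -0.1456, 0.1665]
tool_rot: [-0.441, 0.441, -0.552, 0.553]
force: [0.1, 0.7, 0.2]
width: -0.002
```

Run:
```python
from press import *
s=sensors.get_state(); im=get_image('wrist'); save('w12.png',im); C=cam('wrist',s)
print(s['t'],s['tcp_pos'],s['force'])
def blob(C,im,P0,r=26,th=45):
    u=w2pix(C,P0).astype(int); x0,y0=np.maximum(u-r,0); m=np.ascontiguousarray((im.max(2)<th)[y0:u[1]+r,x0:u[0]+r]).astype(np.uint8)
    n,l,st,ce=cv2.connectedComponentsWithStats(m); return [((a[:4]+[x0,y0,0,0]).tolist(),int(a[4]),(c+[x0,y0]).round(1).tolist()) for a,c in zip(st[1:],ce[1:]) if a[4]>40]
K=W(P,(-.11,0,.026))
print('knob now',blob(C,im,K),[w2pix(C,W(P,(x,0,.026))).round(1).tolist() for x in(-.11,-.105,-.093)])
print('handle',blob(C,im,hand(0,.055)),[w2pix(C,hand(t,.055)).round(1).tolist() for t in(0,.05,.12)])
im0=cv2.imread('pics/w10.png')[:,:,::-1]; C0=cam('wrist',{'tcp_pos':[.47399,-.14102,.1001],'tool_rot':[.4445,-.4435,.5505,-.5505]})
print('knob before',blob(C0,im0,K,40),[w2pix(C0,W(P,(x,0,.026))).round(1).tolist() for x in(-.11,-.105,-.093)])
```

```text
23.4 [ 0.4942309  -0.14556404  0.16652345] [0.1291565  0.6633316  0.24320908]
knob now [([297, 152, 32, 17], 451, [312.8, 160.6])] [[314.8, 159.2], [314.8, 153.1], [314.7, 138.1]]
handle [([278, 33, 17, 22], 261, [286.0, 44.5])] [[287.0, 44.8], [287.2, 49.0], [287.8, 54.8]]
knob before [([292, 137, 43, 23], 832, [313.1, 148.2])] [[315.4, 146.8], [315.4, 138.7], [315.5, 118.7]]
```

```bash
python3 -c "
from rig import job
print(job.job_done())"
```

```text
the job is handed in; nothing more can be done
None
```

The cartridge is clamped in the press with the bar shut and the slide back out, and I handed the job in at about 23 s of the 62 s allowed. The pin itself I could not see; that it is driven home is inferred from the slide reaching its stop.

**What I did:** I took the white notched cartridge from the rack by its ends, put it down on the table and took it again by its long sides. It went into the nest notch towards the slide and I let it go on the floor. I then swung the bar shut, pushed the slide in and backed off.

**Last checks:**
- **Cartridge:** the wrist picture showed it at the modelled seat to within about 1 mm, and the insertion ended at the expected height with contact.
- **Keeper bar:** it came up against a hard stop at about 21 N. Its handle showed at 0 rad to within about 0.02 before and after the push.
- **Slide:** it stopped moving while the push rose from 19 to 36 N, with the tool within about 0.5 mm of the expected full-in position. Afterwards the knob was back at its earlier place to within about 0.5 mm.

**What did not go as planned:** On the first bar swing the handle slipped in the fingers at about 0.41 rad, so I gripped it again with the jaws turned and finished. The wrist picture over the nest disagreed with my first press fit by 1 to 2 mm, so I corrected for that before lowering. I did not check the blank, vial and bottle again at the end.

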